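# Weight down two glue-ups

### The arm

A 6-joint arm with a two-finger parallel gripper is mounted at the origin on a cart in front of the work surface, level with it; the furniture and walls round the work are solid. World frame = base frame: x ahead of the robot, y to its left, z up, the work surface at z = 0. Lengths are in m, angles in rad, forces in N, time in s.
With the tool pointing down it reaches from about 0.35 to 0.85 m from the base axis. Payload 8.1 kg.
Tool frame: the origin (TCP) lies at the centre of the arm's flange, where the gripper is bolted on; the fingertips stand 186 mm ahead of it and the grasp point (between the pads) lies 167 mm ahead of it; z points along the fingers, y is the line along which they close (so a half turn about z gives the same grasp; the last joint's range is limited). The gripper opens to 93 mm and grips with 3 to 60 N. Pads are 15 mm wide; open, the fingers measure 128 mm over their backs; the gripper's body (75 mm by 188 mm) begins 65 mm behind the grasp point.
Start: joints at [-1.261, 0.13, 1.488, -0, 1.523, -0.085], TCP at [0.231, -0.554, 0.405] pointing down, gripper open.
Joint ranges: [-2.96, 2.96], [-0.89, 2.26], [0.02, 2.5], [-1.34, 4.48], [0, 2.73], [-2.66, 2.66]. Speed limits (rad/s): [2.39, 2.39, 2.79, 3.14, 3.14, 3.14].

### API

Orientations are given as a 3x3 rotation matrix whose columns are the frame's x, y, z axes.
In Python, from bench import sensors, read_camera, camera_params, bot gives the robot as it stands.
- The arm moves only by the tool step_arm, never from a script. Its argument "targets" is a list of rows, each an object with "xyz": the shift along the tool's x, y, z in cm, a list of three; "rot": the turn, a rotation vector about the tool's x, y, z in rad, a list of three; "jaw": the closure, from -1 (fully open) to 1 (shut). A call has exactly 5 rows; each row is the pose to reach, as a shift and turn from the pose commanded when the call began, along the tool's axes at that moment; what a row does not reach only later rows make up. A row lasts 1/10 s, in which the tool goes at most 50 mm and 8.59 degrees, less where a joint would pass 70% of its speed; a pose out of reach is approached as far as the arm can. A call with a gripper value outside its range is refused whole. The fingers move at their own pace and stop on an object; "newtons" is the grip in N (left out, the last holds). Time passes only in rows, so rows that repeat a pose let the fingers close, or fill a call up. It gives the time, the measured TCP pose, the force, the opening and the grip force at its end, in the units of the state.
- sensors.get_state(): the state, without advancing time (a new reading comes with each control period).
- read_camera(name): name is "scene" or "top" or "wrist"; returns the picture (420x560x3 uint8, blue, green, red); there is no depth.
- camera_params(name): a dict with "fx", "fy", "cx", "cy" (pixels), "k1" (the pictures are not rectified: a ray, as slopes to the right and down, at radius r is drawn at 1 + k1 r^2 times it, then the intrinsics apply), "R" (3x3) and "t" (3): a world point X has camera coordinates R X + t. Camera axes: x right, y down, z forward; pixel columns grow to the right and rows downward; lengths in m; the calibration is good to about 2 mm. A picture is of the moment at which its call begins: read the wrist's pose just before it. camera_params takes no time and is no camera call; for the wrist camera it gives the pose at the moment of the call.
- bot.job_done(): hands the job in; it is judged then, once.
The state is a dict: "clock": time; "joint_pos": joint angles; "joint_velocities": joint speeds; "joint_efforts": joint torques, N m; "tool_pos": TCP position; "orientation": TCP orientation; "wrist_force": force on the tool from outside, world axes, zero at the start; "torque": the same for the moment, N m; "finger_gap": opening from 0.0 (shut) to 1.0 (fully open); "gripper_force": force on a finger pad.
Only numpy, scipy, OpenCV 4.12 (cv2) and the standard library are available. Lean on these libraries where they do the work, as an engineer would, in place of code of your own. Each camera call takes 0.05 s, during which the arm holds its last target. There are 200 camera calls.

### The job

Set up the two glue-ups on the white pressing boards. On the short board, between its end stops, lay the ply offcut, on it the cork sanding block as a pad, and on top of that the carton of screws as weight; on the long board, between its end stops, lay the beech strip and stand the block plane upright on it. Everything is to lie flat, lengthwise with its board, centred on it and stacked straight; leave the tape measure and the star knob where they are.

Things in the scene. Friction and masses are not known exactly. Their poses are not given: they have to be found in the camera images.
- short_board: The shorter pressing board, fixed: plywood with a white laminate top, 100 wide x 176 long x 18 mm, with a 14 mm thick wooden stop across each end that rises 14 mm above the top (148 mm free between the stops; the long sides are open). Origin: centre of its underside (the top surface is 18 mm above); z up, y along its length, x across its width.
- long_board: The longer pressing board, fixed: like the short one but 224 mm long, with 196 mm free between its end stops; 100 mm wide, top surface 18 mm above the origin, stops 14 mm higher. Origin: centre of its underside; z up, y along its length, x across its width.
- ply_offcut: Flat piece of birch plywood, 66 wide x 130 long x 18 mm thick, 0.10 kg, lying flat on the bench at the start. Origin: centre of its underside; z up, y along its length, x across its width. Loose.
- cork_block: Brown cork sanding block with red-edged sandpaper round it, 64 wide x 118 long x 28 mm high, 0.09 kg, lying flat. Origin: centre of its underside; z up, y along its length, x across its width. Loose.
- carton: Cardboard carton full of screws with a printed label, a solid box 62 wide x 98 long x 46 mm high, about 0.42 kg, lying flat. Origin: centre of its underside; z up, y along its length, x across its width. Loose.
- beech_strip: Narrow strip of beech, 44 wide x 178 long x 22 mm thick, 0.115 kg, lying flat. Origin: centre of its underside; z up, y along its length, x across its width. Loose.
- plane: Block plane standing on its sole, 50 wide x 160 long x 47 mm high, about 0.72 kg; its straight-sided body has cheeks 50 mm apart from 5 to 28 mm height over most of its length, which can be gripped from above across the width at mid-length; the cap above them is 40 mm wide. Origin: centre of its underside; z up, y along its length, x across its width. Loose.
- tape_measure: Pocket tape measure lying on the bench among the work pieces, 68 x 94 x 49 mm. A loose bystander: leave it alone. Origin: centre of its underside.
- star_knob: Black five-lobed clamping knob standing with its threaded stud up, 48 mm across, 55 mm high. A loose bystander: leave it alone. Origin: centre of its underside.

How it is judged:
By the outcome, as a careful person would: the job done as asked, in the order asked, and still so for the second after the job is handed in, with the robot touching nothing.
It also fails if it takes over 120 s, if anything falls off the work surface, if the arm or the gripper's body presses on something with over 40 N, if the wrist force passes 120 N, or if a joint passes its speed limit or range.

## Working session

There is one attempt and no reset: what is moved stays moved. The work goes in short steps, Python scripts to look and compute and a tool call to move; the robot and the scene stay as the last step left them, time stands still between calls to the robot, and variables do not carry over. Pictures are saved under pics/ and viewed, at most 14 in all, crops included, and the job is handed in when it is done.

Besides the shell and the picture viewer there is one more tool, called after "Emit:" as name([rows], argument=value, ...), one row to a line, values as JSON. step_arm: Moves the arm, as the interface text tells. Its arguments: {"type":"object","properties":{"targets":{"type":"array","items":{"type":"object","properties":{"xyz":{"type":"array","items":{"type":"number"}},"rot":{"type":"array","items":{"type":"number"}},"jaw":{"type":"number"}}}},"newtons":{"type":"number"}},"required":["targets"]}

```bash
mkdir -p pics; ls
python3 - <<'E'
from bench import sensors, read_camera, camera_params, bot
import cv2
for n in("top","scene"):
    cv2.imwrite(f"pics/{n}0.png",cv2.resize(read_camera(n),(800,600),interpolation=cv2.INTER_CUBIC))
    print(n,camera_params(n))
s=sensors.get_state();print(s)
E
```

```text
pics
top {'fx': 529.3203333629128, 'fy': 529.3203333629128, 'cx': 285.8061339859331, 'cy': 207.4895292456225, 'k1': 0.06295718388275566, 'R': array([[-6.21995265e-04, -9.99969621e-01,  7.76977831e-03],
       [-9.93452287e-01, -2.69762959e-04, -1.14247453e-01],
       [ 1.14246078e-01, -7.78996540e-03, -9.93421940e-01]]), 't': array([-0.0124339 ,  0.51825106,  1.43232842])}
scene {'fx': 479.6905396177763, 'fy': 479.6905396177763, 'cx': 274.82034000754516, 'cy': 206.70796587299432, 'k1': 0.013661810056150234, 'R': array([[-0.7716327 , -0.63605788, -0.00365408],
       [-0.41249935,  0.50477942, -0.75831525],
       [ 0.48417689, -0.58363354, -0.65187777]]), 't': array([0.39907536, 0.25242852, 1.08992729])}
{'clock': 0.1, 'joint_pos': array([-1.26140387e+00,  1.31069906e-01,  1.48917074e+00,  3.65952294e-05,
        1.52303414e+00, -8.54072495e-02]), 'joint_velocities': array([-0.00207418, -0.00226181, -0.00137237,  0.00064175,  0.00217083,
        0.00063261]), 'joint_efforts': array([-1.06650680e-04, -5.61342502e+01, -4.93096554e+01,  7.69982021e-02,
        2.91261863e-02, -5.93483628e-05]), 'tool_pos': array([ 0.23073188, -0.55363061,  0.40380131]), 'orientation': array([[ 9.23074347e-01,  3.84621271e-01, -4.77359080e-04],
       [ 3.84621525e-01, -9.23072955e-01,  1.61339650e-03],
       [ 1.79909355e-04, -1.67288750e-03, -9.99998585e-01]]), 'wrist_force': array([-0.18431456, -0.10806965,  0.44658462]), 'torque': array([-0.02086541, -0.02767251, -0.04368771]), 'gripper_force': 0.0, 'finger_gap': 0.9996351587599365}
```

View pics/top0.png

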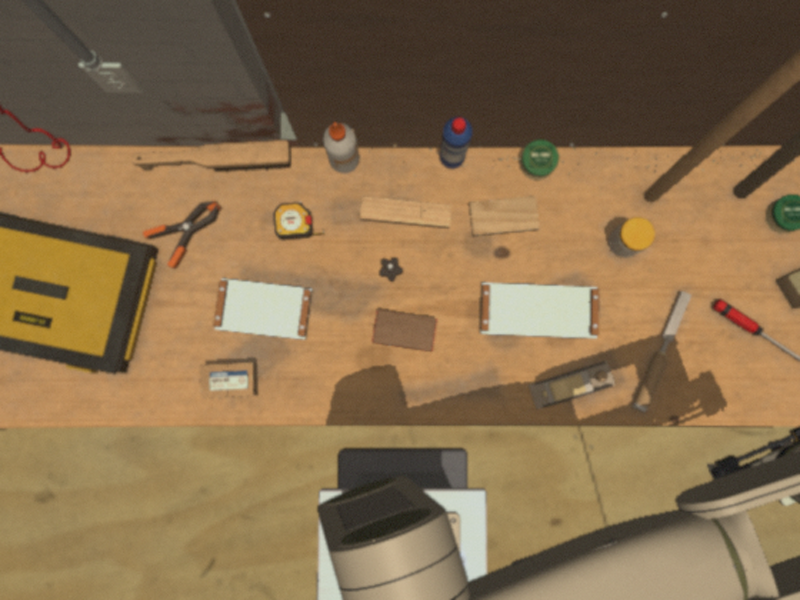

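View pics/scene0.png

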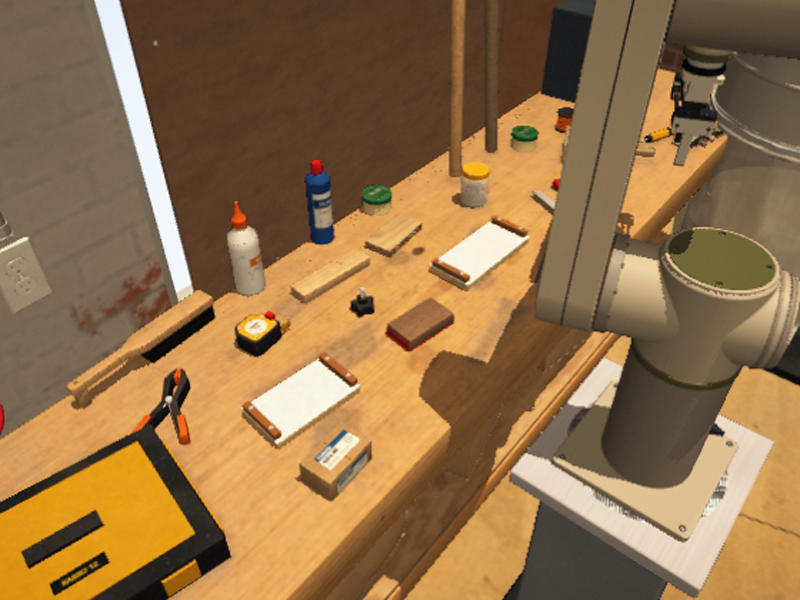

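```bash
cat > h.py <<'E'
from bench import sensors, read_camera, camera_params, bot
import numpy as np, cv2
from scipy.optimize import least_squares
from scipy.spatial.transform import Rotation as Ro
def proj(P,X):
    c=X@P['R'].T+P['t']; s=c[:,:2]/c[:,2:]; s=s*(1+P['k1']*(s**2).sum(1))[:,None]
    return s*[P['fx'],P['fy']]+[P['cx'],P['cy']]
def rect(x,y,a,w,l,z):
    c,s=np.cos(a),np.sin(a)
    q=np.array([[-w,-l],[w,-l],[w,l],[-w,l]])/2
    return np.c_[q@np.array([[c,s],[-s,c]])+[x,y],np.full(4,z)]
def fit(P,px,w,l,z,a0=0,g=(.5,0)):
    """px: corners in any cyclic order (clockwise or not); returns x,y,yaw(deg),rms"""
    px=np.array(px,float);best=None
    for pp in (px,px[::-1]):
        for k in range(4):
            q=np.roll(pp,k,0)
            for a in (0,1.5,-1.5):
                r=least_squares(lambda v:(proj(P,rect(*v,w,l,z))-q).ravel(),[*g,a])
                if best is None or r.cost<best.cost-1e-6: best=r
    x,y,a=best.x; a=(np.degrees(a)+90)%180-90
    return np.array([x*1000,y*1000,a,np.sqrt(best.cost*2/8)]).round(2)
def go(x,y,z,yaw=None):
    """world TCP target (m), yaw deg = world direction of tool y (mod 180); prints shift cm, rot"""
    s=sensors.get_state();R=np.array(s['orientation']);p=np.array(s['tool_pos'])
    if yaw is None: R2=R
    else:
        yc=np.degrees(np.arctan2(R[1,1],R[0,1])); d=(yaw-yc+90)%180-90; yaw=np.radians(yc+d)
        Y=np.array([np.cos(yaw),np.sin(yaw),0]);Z=np.array([0,0,-1.]);R2=np.c_[np.cross(Y,Z),Y,Z]
    print('shift',(R.T@(np.array([x,y,z])-p)*100).round(2),'rot',Ro.from_matrix(R.T@R2).as_rotvec().round(3),'j',s['joint_pos'].round(2),'t',s['clock'])
E
python3 - <<'E'
from h import *
P=camera_params('top');f=.7
for n,c,w,l,z in [('short',[(222,280),(311,289),(305,338),(216,330)],.1,.176,.025),('long',[(483,283),(599,287),(598,338),(481,335)],.1,.224,.025),
 ('ply',[(470,204),(537,199),(538,229),(471,235)],.066,.13,.018),('beech',[(362,198),(451,206),(450,227),(361,219)],.044,.178,.022),
 ('cork',[(377,309),(436,317),(433,350),(373,344)],.064,.118,.028),('carton',[(206,361),(253,361),(254,391),(207,391)],.062,.098,.046),
 ('plane',[(532,386),(610,366),(616,386),(540,406)],.05,.16,.025)]:
    print(n,fit(P,np.array(c)*f,w,l,z))
s=sensors.get_state();W=camera_params('wrist');R=s['orientation'];p=s['tool_pos']
print('cam in tool',R.T@(-W['R'].T@W['t']-p),'\n',W['R']@R,W['fx'],W['cx'],W['cy'],W['k1'])
go(.5,-.25,.40)
E
```

```text
short [494.03 266.51  -5.55   0.74]
long [ 4.9116e+02 -2.6757e+02 -1.9000e+00  2.9000e-01]
ply [ 677.81 -201.38    4.      0.83]
beech [ 6.8532e+02 -8.1800e+00 -5.0200e+00  4.3000e-01]
cork [453.44  -5.67  -6.52   0.51]
carton [366.   322.4    0.78   1.67]
plane [ 346.83 -329.84   14.81    1.72]
cam in tool [0.07067681 0.00089929 0.01984615] 
 [[ 2.25926468e-05  9.99999470e-01 -1.02951066e-03]
 [-9.65969093e-01 -2.44466885e-04 -2.58657403e-01]
 [-2.58657517e-01  1.00031924e-03  9.65968575e-01]] 331.85009073428586 279.1497171582199 214.7777712043618 -0.05991405128631493
shift [ 36.53 -17.67   0.42] rot [0. 0. 0.] j [-1.26  0.13  1.49  0.    1.52 -0.09] t 0.1
```

```bash
python3 -c "
from h import *
go(.53,-.24,.40,0)"
```

```text
shift [ 39.69 -17.44   0.42] rot [-1.000e-03 -1.000e-03 -1.176e+00] j [-1.26  0.13  1.49  0.    1.52 -0.09] t 0.1
```

Emit:
step_arm([
  {"xyz": [20, -10, 0], "rot": [0, 0, -0.7], "jaw": -1},
  {"xyz": [20, -10, 0], "rot": [0, 0, -0.7], "jaw": -1},
  {"xyz": [20, -10, 0], "rot": [0, 0, -0.7], "jaw": -1},
  {"xyz": [20, -10, 0], "rot": [0, 0, -0.7], "jaw": -1},
  {"xyz": [20, -10, 0], "rot": [0, 0, -0.7], "jaw": -1},
])

```text
clock: 0.6
tool_pos: [0.3789, -0.3816, 0.4044]
orientation: [[0.451, 0.893, 0.0], [0.893, -0.451, 0.001], [0.001, -0.0, -1.0]]
wrist_force: [-0.2, -0.3, -0.8]
finger_gap: 1.003
gripper_force: 0.0
```

```bash
python3 -c "
from h import *
print(sensors.get_state()['tool_pos'])
go(.55,-.26,.40,0)"
```

```text
[ 0.37885817 -0.38160613  0.40435536]
shift [18.57  9.8   0.46] rot [-0.    -0.001 -0.468] j [-0.88 -0.04  1.66  0.    1.52 -0.42] t 0.6
```

Emit:
step_arm([
  {"xyz": [18.6, 9.8, 0.5], "rot": [0, 0, -0.47], "jaw": -1},
  {"xyz": [18.6, 9.8, 0.5], "rot": [0, 0, -0.47], "jaw": -1},
  {"xyz": [18.6, 9.8, 0.5], "rot": [0, 0, -0.47], "jaw": -1},
  {"xyz": [18.6, 9.8, 0.5], "rot": [0, 0, -0.47], "jaw": -1},
  {"xyz": [18.6, 9.8, 0.5], "rot": [0, 0, -0.47], "jaw": -1},
])

```text
clock: 1.1
tool_pos: [0.5523, -0.2606, 0.3987]
orientation: [[0.001, 1.0, -0.0], [1.0, -0.001, 0.002], [0.002, -0.0, -1.0]]
wrist_force: [0.1, -0.3, 0.4]
finger_gap: 0.998
gripper_force: 0.0
```

Emit:
step_arm([
  {"xyz": [0, 0, 0], "rot": [0, 0, 0], "jaw": -1},
  {"xyz": [0, 0, 0], "rot": [0, 0, 0], "jaw": -1},
  {"xyz": [0, 0, 0], "rot": [0, 0, 0], "jaw": -1},
  {"xyz": [0, 0, 0], "rot": [0, 0, 0], "jaw": -1},
  {"xyz": [0, 0, 0], "rot": [0, 0, 0], "jaw": -1},
])

```text
clock: 1.6
tool_pos: [0.5485, -0.2651, 0.4]
orientation: [[0.008, 1.0, 0.0], [1.0, -0.008, -0.0], [-0.0, 0.0, -1.0]]
wrist_force: [-0.1, 0.2, -0.5]
finger_gap: 0.996
gripper_force: 0.0
```

```bash
python3 -c "
from h import *
import pickle
P=camera_params('wrist');im=read_camera('wrist');pickle.dump(P,open('w1.pkl','wb'));cv2.imwrite('w1.png',im)
cv2.imwrite('pics/w1.png',cv2.resize(im,(800,600),interpolation=cv2.INTER_CUBIC))
go(.53,.12,.40,0)"
```

```text
shift [ 3.848e+01 -2.150e+00 -1.000e-02] rot [ 0.     0.    -0.007] j [-0.53  0.16  1.47 -0.    1.52 -0.53] t 1.65
```

View pics/w1.png

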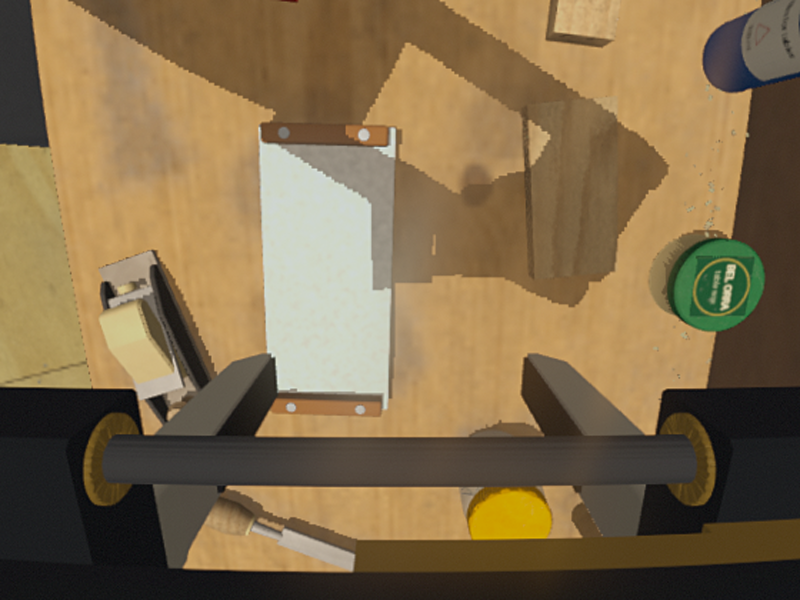

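```bash
python3 -c "
import cv2
im=cv2.imread('w1.png')[75:297,170:450]
cv2.imwrite('pics/w1c.png',cv2.resize(im,None,fx=2.7,fy=2.7,interpolation=cv2.INTER_CUBIC))"
```

```text
(no output)
```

View pics/w1c.png

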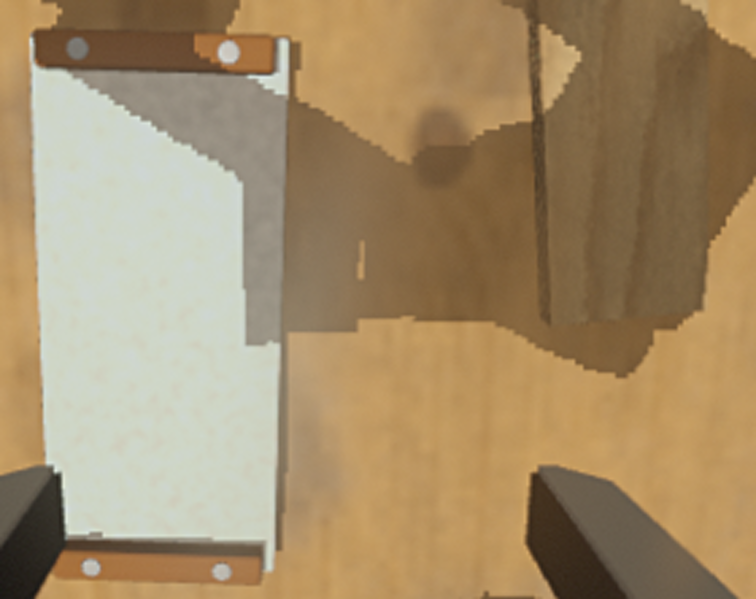

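Emit:
step_arm([
  {"xyz": [20, -1, 0], "rot": [0, 0, 0], "jaw": -1},
  {"xyz": [20, -1, 0], "rot": [0, 0, 0], "jaw": -1},
  {"xyz": [20, -1, 0], "rot": [0, 0, 0], "jaw": -1},
  {"xyz": [20, -1, 0], "rot": [0, 0, 0], "jaw": -1},
  {"xyz": [20, -1, 0], "rot": [0, 0, 0], "jaw": -1},
])

```text
clock: 2.15
tool_pos: [0.54, -0.0593, 0.4001]
orientation: [[0.001, 1.0, 0.001], [1.0, -0.001, 0.002], [0.002, 0.001, -1.0]]
wrist_force: [0.4, -1.0, -0.1]
finger_gap: 1.004
gripper_force: 0.0
```

Emit:
step_arm([
  {"xyz": [24, -1, 0], "rot": [0, 0, 0], "jaw": -1},
  {"xyz": [24, -1, 0], "rot": [0, 0, 0], "jaw": -1},
  {"xyz": [24, -1, 0], "rot": [0, 0, 0], "jaw": -1},
  {"xyz": [24, -1, 0], "rot": [0, 0, 0], "jaw": -1},
  {"xyz": [24, -1, 0], "rot": [0, 0, 0], "jaw": -1},
])

```text
clock: 2.65
tool_pos: [0.5317, 0.1776, 0.4]
orientation: [[0.006, 1.0, 0.001], [1.0, -0.006, 0.0], [0.0, 0.001, -1.0]]
wrist_force: [0.9, 0.9, 0.0]
finger_gap: 1.001
gripper_force: 0.0
```

Emit:
step_arm([
  {"xyz": [0, 0, 0], "rot": [0, 0, 0], "jaw": -1},
  {"xyz": [0, 0, 0], "rot": [0, 0, 0], "jaw": -1},
  {"xyz": [0, 0, 0], "rot": [0, 0, 0], "jaw": -1},
  {"xyz": [0, 0, 0], "rot": [0, 0, 0], "jaw": -1},
  {"xyz": [0, 0, 0], "rot": [0, 0, 0], "jaw": -1},
])

```text
clock: 3.15
tool_pos: [0.5322, 0.1746, 0.3998]
orientation: [[0.008, 1.0, 0.0], [1.0, -0.008, -0.0], [-0.0, 0.0, -1.0]]
wrist_force: [0.1, 0.5, -1.1]
finger_gap: 1.001
gripper_force: 0.0
```

```bash
python3 -c "
from h import *
import pickle
P=camera_params('wrist');im=read_camera('wrist');pickle.dump(P,open('w2.pkl','wb'));cv2.imwrite('w2.png',im)
cv2.imwrite('pics/w2.png',cv2.resize(im[:300],None,fx=800/560,fy=800/560,interpolation=cv2.INTER_CUBIC))
print(sensors.get_state()['tool_pos'])"
```

```text
[0.53217271 0.17480539 0.39980857]
```

View pics/w2.png

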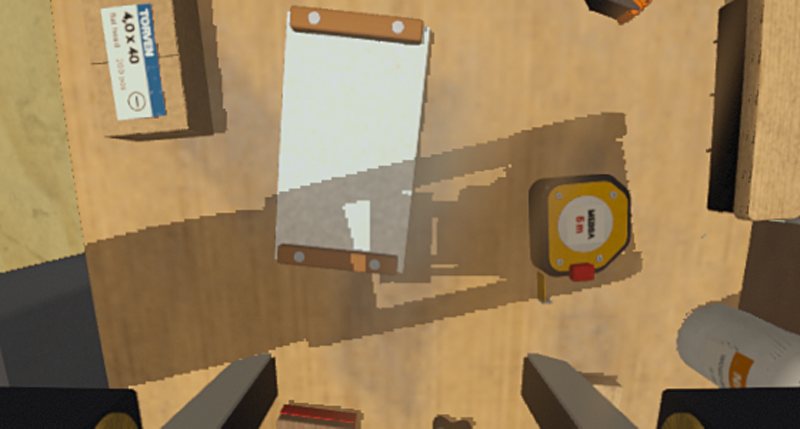

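```bash
python3 -c "
import cv2
im=cv2.imread('w2.png')[0:200,180:320]
cv2.imwrite('pics/w2c.png',cv2.resize(im,None,fx=3,fy=3,interpolation=cv2.INTER_CUBIC))
from h import *
import pickle
P=pickle.load(open('w1.pkl','rb'));o=np.array([170,75.])
print('long',fit(P,np.array([(34,68),(289,72),(274,543),(50,538)])/2.7+o,.1,.196,.018))
print('ply',fit(P,np.array([(537,-1),(707,-19),(700,312),(549,325)])/2.7+o,.066,.13,.018))
"
```

```text
long [ 493.14 -267.22   -2.31    0.77]
ply [ 679.78 -203.94    5.03    0.86]
```

View pics/w2c.png

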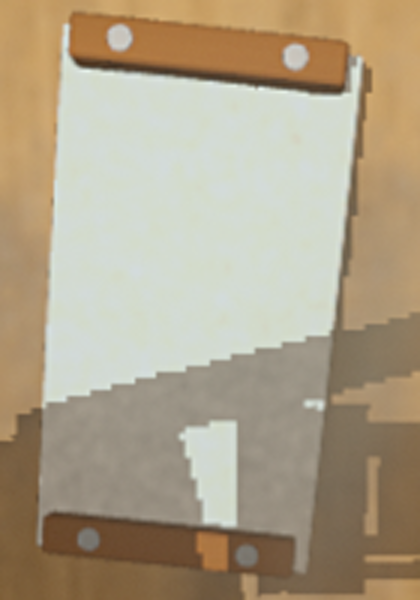

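```bash
python3 -c "
from h import *
import pickle
P=pickle.load(open('w2.pkl','rb'))
print('short',fit(P,np.array([(63,67),(358,96),(309,538),(43,513)])/3+[180,0],.1,.148,.018))
go(.57,-.07,.40,0)"
```

```text
short [496.02 267.76  -6.23   0.95]
shift [-2.445e+01  3.970e+00 -2.000e-02] rot [ 0.     0.    -0.008] j [ 0.23  0.03  1.61 -0.    1.51  0.23] t 3.2
```

Emit:
step_arm([
  {"xyz": [-24.5, 4, 0], "rot": [0, 0, 0], "jaw": -1},
  {"xyz": [-24.5, 4, 0], "rot": [0, 0, 0], "jaw": -1},
  {"xyz": [-24.5, 4, 0], "rot": [0, 0, 0], "jaw": -1},
  {"xyz": [-24.5, 4, 0], "rot": [0, 0, 0], "jaw": -1},
  {"xyz": [-24.5, 4, 0], "rot": [0, 0, 0], "jaw": -1},
])

```text
clock: 3.7
tool_pos: [0.5703, -0.072, 0.4]
orientation: [[0.007, 1.0, 0.001], [1.0, -0.007, -0.0], [-0.0, 0.001, -1.0]]
wrist_force: [0.3, 0.4, 0.3]
finger_gap: 0.999
gripper_force: 0.0
```

Emit:
step_arm([
  {"xyz": [0, 0, 0], "rot": [0, 0, 0], "jaw": -1},
  {"xyz": [0, 0, 0], "rot": [0, 0, 0], "jaw": -1},
  {"xyz": [0, 0, 0], "rot": [0, 0, 0], "jaw": -1},
  {"xyz": [0, 0, 0], "rot": [0, 0, 0], "jaw": -1},
  {"xyz": [0, 0, 0], "rot": [0, 0, 0], "jaw": -1},
])

```text
clock: 4.2
tool_pos: [0.5704, -0.0681, 0.3999]
orientation: [[0.004, 1.0, 0.0], [1.0, -0.004, 0.0], [0.0, 0.0, -1.0]]
wrist_force: [-0.2, -1.1, -0.2]
finger_gap: 1.004
gripper_force: 0.0
```

```bash
python3 -c "
from h import *
import pickle
P=camera_params('wrist');im=read_camera('wrist');pickle.dump(P,open('w3.pkl','wb'));cv2.imwrite('w3.png',im)
go(.679,-.255,.30,4.8)"
```

```text
shift [-18.64  10.93   9.99] rot [ 0.    -0.    -0.088] j [-0.21  0.06  1.57  0.    1.51 -0.2 ] t 4.25
```

Emit:
step_arm([
  {"xyz": [-18.6, 10.9, 10], "rot": [0, 0, -0.088], "jaw": -1},
  {"xyz": [-18.6, 10.9, 10], "rot": [0, 0, -0.088], "jaw": -1},
  {"xyz": [-18.6, 10.9, 10], "rot": [0, 0, -0.088], "jaw": -1},
  {"xyz": [-18.6, 10.9, 10], "rot": [0, 0, -0.088], "jaw": -1},
  {"xyz": [-18.6, 10.9, 10], "rot": [0, 0, -0.088], "jaw": -1},
])

```text
clock: 4.75
tool_pos: [0.679, -0.2574, 0.2977]
orientation: [[-0.082, 0.997, -0.001], [0.997, 0.082, 0.0], [0.0, -0.001, -1.0]]
wrist_force: [0.1, 0.9, 0.1]
finger_gap: 1.0
gripper_force: 0.0
```

Emit:
step_arm([
  {"xyz": [0, 0, 0], "rot": [0, 0, 0], "jaw": -1},
  {"xyz": [0, 0, 0], "rot": [0, 0, 0], "jaw": -1},
  {"xyz": [0, 0, 0], "rot": [0, 0, 0], "jaw": -1},
  {"xyz": [0, 0, 0], "rot": [0, 0, 0], "jaw": -1},
  {"xyz": [0, 0, 0], "rot": [0, 0, 0], "jaw": -1},
])

```text
clock: 5.25
tool_pos: [0.6786, -0.2549, 0.3016]
orientation: [[-0.083, 0.997, 0.002], [0.997, 0.083, -0.001], [-0.001, 0.002, -1.0]]
wrist_force: [-0.3, -0.1, -0.8]
finger_gap: 0.997
gripper_force: 0.0
```

```bash
python3 -c "
from h import *
import pickle
P=camera_params('wrist');im=read_camera('wrist');pickle.dump(P,open('w4.pkl','wb'));cv2.imwrite('w4.png',im)
a=cv2.resize(cv2.imread('w3.png')[40:300,120:480],(800,578),interpolation=cv2.INTER_CUBIC)
cv2.imwrite('pics/w3.png',a)
cv2.imwrite('pics/w4.png',cv2.resize(im[0:300],(800,429),interpolation=cv2.INTER_CUBIC))
go(.679,-.204,.30,4.8)"
```

```text
shift [5.09 0.47 0.13] rot [ 0.002  0.001 -0.001] j [-0.43  0.53  1.2   0.    1.42 -0.51] t 5.3
```

View pics/w4.png

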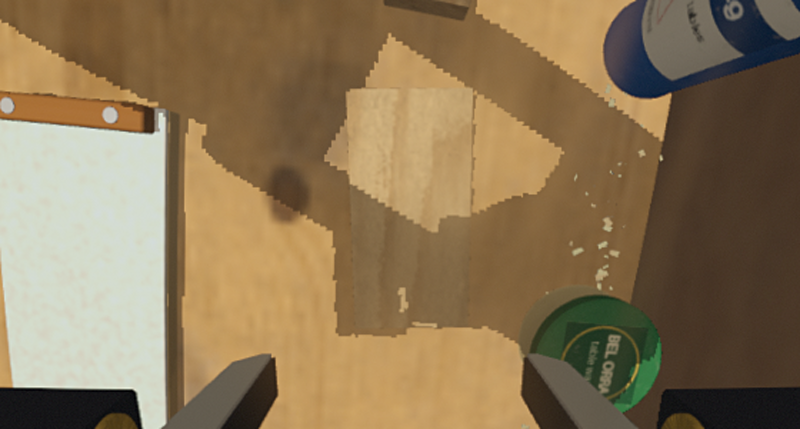

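View pics/w3.png

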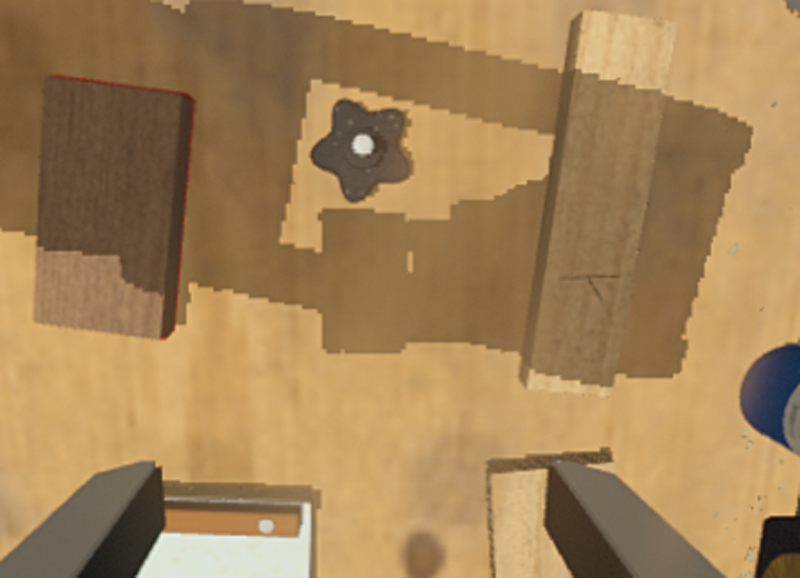

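```bash
python3 -c "
from h import *
import pickle
P=pickle.load(open('w4.pkl','rb'))
print('ply',fit(P,np.array([(347,89),(474,88),(470,327),(353,330)])*.7,.066,.13,.018))
P=pickle.load(open('w3.pkl','rb'));o=np.array([120,40.])
print('cork',fit(P,np.array([(50,76),(183,95),(162,338),(34,322)])*.45+o,.064,.118,.028))
print('beech',fit(P,np.array([(583,12),(675,20),(613,394),(530,386)])*.45+o,.044,.178,.022))
go(.679,-.204,.30,4.8)"
```

```text
ply [ 681.17 -203.06    5.43    0.78]
cork [454.25  -6.34  -8.98   1.69]
beech [687.85  -7.63  -4.9    0.86]
shift [5.09 0.47 0.13] rot [ 0.002  0.001 -0.001] j [-0.43  0.53  1.2   0.    1.42 -0.51] t 5.3
```

Emit:
step_arm([
  {"xyz": [5.1, 0.6, 0], "rot": [0, 0, 0], "jaw": -1},
  {"xyz": [5.1, 0.6, 3], "rot": [0, 0, 0], "jaw": -1},
  {"xyz": [5.1, 0.6, 7], "rot": [0, 0, 0], "jaw": -1},
  {"xyz": [5.1, 0.6, 10], "rot": [0, 0, 0], "jaw": -1},
  {"xyz": [5.1, 0.6, 11], "rot": [0, 0, 0], "jaw": -1},
])

```text
clock: 5.8
tool_pos: [0.6784, -0.2034, 0.1863]
orientation: [[-0.083, 0.997, -0.006], [0.997, 0.083, 0.002], [0.003, -0.005, -1.0]]
wrist_force: [-33.1, 9.1, 47.6]
finger_gap: 0.995
gripper_force: 23.1
```

Emit:
step_arm([
  {"xyz": [0, 0, 0], "rot": [0, 0, 0], "jaw": -1},
  {"xyz": [0, 0, 0], "rot": [0, 0, 0], "jaw": 1},
  {"xyz": [0, 0, 0], "rot": [0, 0, 0], "jaw": 1},
  {"xyz": [0, 0, 0], "rot": [0, 0, 0], "jaw": 1},
  {"xyz": [0, 0, 0], "rot": [0, 0, 0], "jaw": 1},
], newtons=25)

```text
clock: 6.3
tool_pos: [0.6804, -0.2048, 0.1905]
orientation: [[-0.082, 0.997, 0.001], [0.997, 0.082, -0.0], [-0.001, 0.001, -1.0]]
wrist_force: [0.8, -0.1, 7.5]
finger_gap: 0.706
gripper_force: 24.6
```

Emit:
step_arm([
  {"xyz": [0, 0, 0], "rot": [0, 0, 0], "jaw": 1},
  {"xyz": [0, 0, 0], "rot": [0, 0, 0], "jaw": 1},
  {"xyz": [0, 0, 0], "rot": [0, 0, 0], "jaw": 1},
  {"xyz": [0, 0, 0], "rot": [0, 0, 0], "jaw": 1},
  {"xyz": [0, 0, 0], "rot": [0, 0, 0], "jaw": 1},
])

```text
clock: 6.8
tool_pos: [0.6805, -0.2048, 0.1906]
orientation: [[-0.082, 0.997, 0.001], [0.997, 0.082, -0.0], [-0.001, 0.001, -1.0]]
wrist_force: [-0.6, -0.1, 5.2]
finger_gap: 0.706
gripper_force: 25.0
```

```bash
python3 -c "
from h import *
print(sensors.get_state()['tool_pos']);go(.68,-.2035,.19,5)
go(.55,.02,.31,0);go(.496,.2677,.31,-6)"
```

```text
[ 0.68047    -0.20479976  0.19056028]
shift [ 0.13 -0.04  0.06] rot [ 0.001  0.001 -0.005] j [-0.36  0.6   1.31 -0.    1.23 -0.45] t 6.8
shift [ 23.47 -11.15 -11.97] rot [0.001 0.001 0.082] j [-0.36  0.6   1.31 -0.    1.23 -0.45] t 6.8
shift [ 48.6  -14.5  -11.99] rot [0.001 0.    0.187] j [-0.36  0.6   1.31 -0.    1.23 -0.45] t 6.8
```

Emit:
step_arm([
  {"xyz": [0, 0, -3], "rot": [0, 0, 0], "jaw": 1},
  {"xyz": [0, 0, -8], "rot": [0, 0, 0], "jaw": 1},
  {"xyz": [1, -2, -12], "rot": [0, 0, 0], "jaw": 1},
  {"xyz": [5, -5, -12], "rot": [0, 0, 0.05], "jaw": 1},
  {"xyz": [9, -7, -12], "rot": [0, 0, 0.1], "jaw": 1},
])

```text
clock: 7.3
tool_pos: [0.6021, -0.1208, 0.3114]
orientation: [[0.022, 1.0, 0.003], [1.0, -0.022, -0.001], [-0.001, 0.003, -1.0]]
wrist_force: [0.7, 1.0, -1.2]
finger_gap: 0.704
gripper_force: 25.0
```

```bash
python3 -c "
from h import *
go(.496,.2677,.31,-6)"
```

```text
shift [ 38.61 -11.46   0.08] rot [0.003 0.001 0.083] j [-0.28  0.23  1.55 -0.    1.36 -0.26] t 7.3
```

Emit:
step_arm([
  {"xyz": [4, -1.2, 0], "rot": [0, 0, 0.04], "jaw": 1},
  {"xyz": [8, -2.4, 0], "rot": [0, 0, 0.083], "jaw": 1},
  {"xyz": [12, -3.6, 0], "rot": [0, 0, 0.083], "jaw": 1},
  {"xyz": [16, -4.8, 0], "rot": [0, 0, 0.083], "jaw": 1},
  {"xyz": [20, -6, 0], "rot": [0, 0, 0.083], "jaw": 1},
])

```text
clock: 7.8
tool_pos: [0.5456, 0.0818, 0.3092]
orientation: [[0.101, 0.995, -0.001], [0.995, -0.101, -0.0], [-0.0, -0.001, -1.0]]
wrist_force: [0.8, 1.6, -1.2]
finger_gap: 0.704
gripper_force: 25.0
```

```bash
python3 -c "
from h import *
go(.496,.2677,.31,-6)"
```

```text
shift [17.99 -6.82 -0.07] rot [-0.001  0.     0.003] j [0.06 0.07 1.73 0.   1.34 0.16] t 7.8
```

Emit:
step_arm([
  {"xyz": [4, -1.7, 0], "rot": [0, 0, 0], "jaw": 1},
  {"xyz": [8, -3.4, 0], "rot": [0, 0, 0], "jaw": 1},
  {"xyz": [12, -5, 0], "rot": [0, 0, 0], "jaw": 1},
  {"xyz": [16, -6.2, 0], "rot": [0, 0, 0], "jaw": 1},
  {"xyz": [18, -6.8, 0], "rot": [0, 0, 0], "jaw": 1},
])

```text
clock: 8.3
tool_pos: [0.4957, 0.2691, 0.3093]
orientation: [[0.099, 0.995, -0.001], [0.995, -0.099, 0.001], [0.0, -0.001, -1.0]]
wrist_force: [0.4, -0.7, -1.4]
finger_gap: 0.71
gripper_force: 25.0
```

Emit:
step_arm([
  {"xyz": [0, 0, 2], "rot": [0, 0, 0], "jaw": 1},
  {"xyz": [0, 0, 4], "rot": [0, 0, 0], "jaw": 1},
  {"xyz": [0, 0, 6], "rot": [0, 0, 0], "jaw": 1},
  {"xyz": [0, 0, 7], "rot": [0, 0, 0], "jaw": 1},
  {"xyz": [0, 0, 7], "rot": [0, 0, 0], "jaw": 1},
])

```text
clock: 8.8
tool_pos: [0.4961, 0.2658, 0.2376]
orientation: [[0.101, 0.995, -0.004], [0.995, -0.101, -0.002], [-0.002, -0.004, -1.0]]
wrist_force: [0.1, 0.3, -1.4]
finger_gap: 0.706
gripper_force: 25.0
```

```bash
python3 -c "
from h import *
import pickle
P=camera_params('wrist');im=read_camera('wrist');pickle.dump(P,open('w5.pkl','wb'));cv2.imwrite('w5.png',im)
cv2.imwrite('pics/w5.png',cv2.resize(im,(800,600),interpolation=cv2.INTER_CUBIC))
go(.4958,.2677,.2095,-6)"
```

```text
shift [ 0.15 -0.11  2.95] rot [-0.002  0.001  0.004] j [0.4  0.18 1.75 0.   1.22 0.5 ] t 8.85
```

View pics/w5.png

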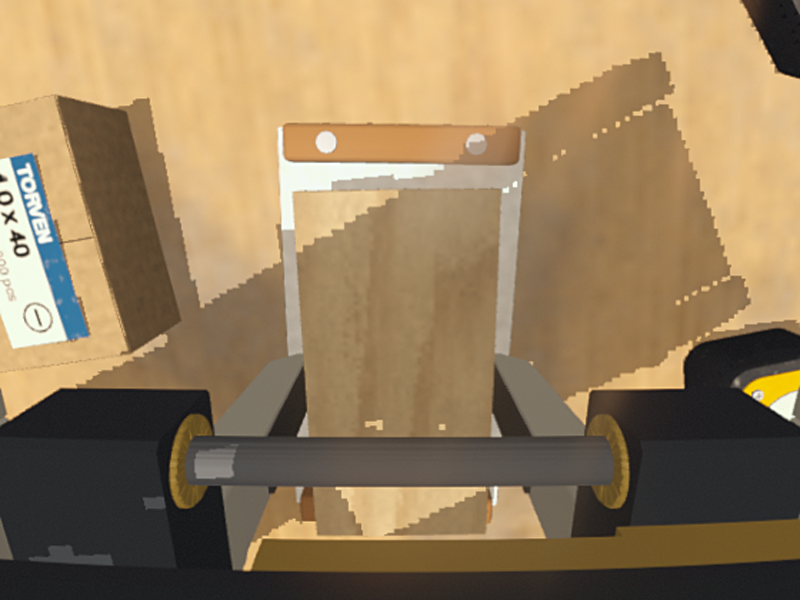

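```bash
cat >> h.py <<'E'
def ray(P,px,z):
    px=np.atleast_2d(np.array(px,float)); s=(px-[P['cx'],P['cy']])/[P['fx'],P['fy']]; u=s.copy()
    for _ in range(20): u=s/(1+P['k1']*(u**2).sum(1))[:,None]
    d=np.c_[u,np.ones(len(u))]@P['R']; o=-P['R'].T@P['t']
    return o+d*((z-o[2])/d[:,2])[:,None]
def endc(P,px,z,L):
    """two corners of far (+y) edge, left then right in x -> centre mm, yaw deg, width mm"""
    a,b=ray(P,px,z)[:,:2]; u=(b-a)/np.linalg.norm(b-a); n=np.array([-u[1],u[0]])
    return (((a+b)/2-n*L/2)*1000).round(1),np.degrees(np.arctan2(u[1],u[0])).round(2),(np.linalg.norm(b-a)*1000).round(1)
E
python3 -c "
from h import *
import pickle
P=pickle.load(open('w5.pkl','rb'))
print(endc(P,np.array([(292,191),(501,188)])*.7,.065,.13))
print(endc(P,np.array([(280.5,162),(522,166)])*.7,.018,.148))
"
```

```text
(array([495.7, 268.1]), np.float64(-4.99), np.float64(65.7))
(array([495.2, 268.4]), np.float64(-6.7), np.float64(98.3))
```

Emit:
step_arm([
  {"xyz": [0, -0.1, 1], "rot": [0, 0, 0.01], "jaw": 1},
  {"xyz": [0, -0.1, 1.8], "rot": [0, 0, 0.01], "jaw": 1},
  {"xyz": [0, -0.1, 2.4], "rot": [0, 0, 0.01], "jaw": 1},
  {"xyz": [0, -0.1, 2.8], "rot": [0, 0, 0.01], "jaw": 1},
  {"xyz": [0, -0.1, 2.9], "rot": [0, 0, 0.01], "jaw": 1},
])

```text
clock: 9.35
tool_pos: [0.4959, 0.2663, 0.2101]
orientation: [[0.111, 0.994, -0.001], [0.994, -0.111, -0.0], [-0.0, -0.001, -1.0]]
wrist_force: [-0.4, 0.4, -1.3]
finger_gap: 0.708
gripper_force: 25.0
```

Emit:
step_arm([
  {"xyz": [0, 0, 0], "rot": [0, 0, 0], "jaw": 1},
  {"xyz": [0, 0, 0.05], "rot": [0, 0, 0], "jaw": 1},
  {"xyz": [0, 0, 0.05], "rot": [0, 0, 0], "jaw": -1},
  {"xyz": [0, 0, 0.05], "rot": [0, 0, 0], "jaw": -1},
  {"xyz": [0, 0, 0.05], "rot": [0, 0, 0], "jaw": -1},
])

```text
clock: 9.85
tool_pos: [0.4963, 0.2665, 0.2106]
orientation: [[0.111, 0.994, 0.001], [0.994, -0.111, 0.0], [0.0, 0.0, -1.0]]
wrist_force: [-0.3, 0.3, 0.3]
finger_gap: 0.913
gripper_force: 0.0
```

```bash
python3 -c "
from h import *
go(.496,.2677,.30,-6);go(.454,-.06,.30,-8)"
```

```text
shift [ 0.12 -0.04 -8.94] rot [ 0.    -0.    -0.006] j [0.4  0.21 1.77 0.   1.16 0.51] t 9.85
shift [-32.91  -0.58  -8.95] rot [ 0.    -0.     0.029] j [0.4  0.21 1.77 0.   1.16 0.51] t 9.85
```

Emit:
step_arm([
  {"xyz": [0, 0, -2], "rot": [0, 0, 0], "jaw": -1},
  {"xyz": [0, 0, -6], "rot": [0, 0, 0], "jaw": -1},
  {"xyz": [-3, 0, -9], "rot": [0, 0, 0], "jaw": -1},
  {"xyz": [-8, 0, -9], "rot": [0, 0, 0], "jaw": -1},
  {"xyz": [-13, 0, -9], "rot": [0, 0, 0.03], "jaw": -1},
])

```text
clock: 10.35
tool_pos: [0.4819, 0.1365, 0.3022]
orientation: [[0.139, 0.99, 0.004], [0.99, -0.139, 0.001], [0.001, 0.004, -1.0]]
wrist_force: [0.8, -1.1, -0.4]
finger_gap: 1.004
gripper_force: 0.0
```

Emit:
step_arm([
  {"xyz": [-5, 0, 0], "rot": [0, 0, 0], "jaw": -1},
  {"xyz": [-10, 0, 0], "rot": [0, 0, 0], "jaw": -1},
  {"xyz": [-14, -0.3, 0], "rot": [0, 0, 0], "jaw": -1},
  {"xyz": [-18, -0.6, 0], "rot": [0, 0, 0], "jaw": -1},
  {"xyz": [-20, -0.6, 0], "rot": [0, 0, 0], "jaw": -1},
])

```text
clock: 10.85
tool_pos: [0.4468, -0.0625, 0.3006]
orientation: [[0.143, 0.99, 0.001], [0.99, -0.143, -0.001], [-0.001, 0.001, -1.0]]
wrist_force: [-0.3, 0.1, 0.5]
finger_gap: 0.997
gripper_force: 0.0
```

Emit:
step_arm([
  {"xyz": [0, 0, 0], "rot": [0, 0, 0], "jaw": -1},
  {"xyz": [0, 0, 0], "rot": [0, 0, 0], "jaw": -1},
  {"xyz": [0, 0, 0], "rot": [0, 0, 0], "jaw": -1},
  {"xyz": [0, 0, 0], "rot": [0, 0, 0], "jaw": -1},
  {"xyz": [0, 0, 0], "rot": [0, 0, 0], "jaw": -1},
])

```text
clock: 11.35
tool_pos: [0.4478, -0.0591, 0.3002]
orientation: [[0.139, 0.99, -0.0], [0.99, -0.139, 0.0], [0.0, -0.0, -1.0]]
wrist_force: [0.8, 1.2, 0.0]
finger_gap: 0.999
gripper_force: 0.0
```

```bash
python3 -c "
from h import *
import pickle
P=camera_params('wrist');im=read_camera('wrist');pickle.dump(P,open('w6.pkl','wb'));cv2.imwrite('w6.png',im)
cv2.imwrite('pics/w6.png',cv2.resize(im[:300],(800,429),interpolation=cv2.INTER_CUBIC))
go(.4545,-.006,.20,-7.5)"
```

```text
shift [ 5.36 -0.07 10.02] rot [-0.    -0.    -0.009] j [-0.25 -0.21  2.01  0.    1.34 -0.11] t 11.4
```

View pics/w6.png

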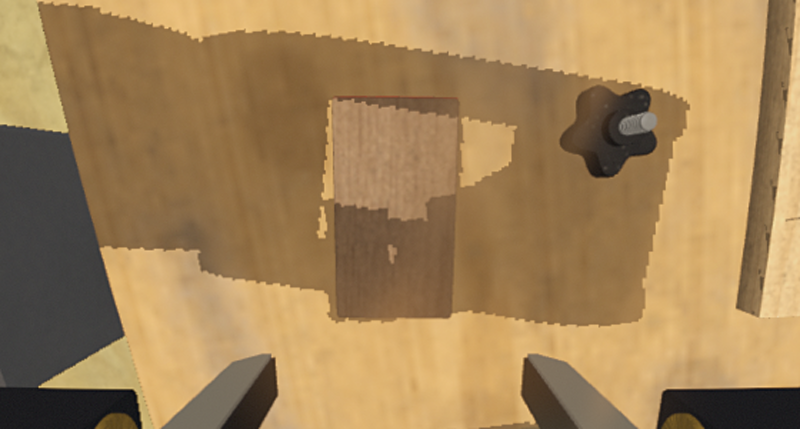

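```bash
python3 -c "
from h import *
import pickle
P=pickle.load(open('w6.pkl','rb'))
v=fit(P,np.array([(333,98),(460,98),(453,318),(336,318)])*.7,.064,.118,.028);print(v)
go(v[0]/1e3,v[1]/1e3,.195,v[2])"
```

```text
[453.27  -6.44  -8.46   1.83]
shift [ 5.3  -0.19 10.52] rot [-0.    -0.     0.008] j [-0.25 -0.21  2.01  0.    1.34 -0.11] t 11.4
```

Emit:
step_arm([
  {"xyz": [5.3, -0.2, 0], "rot": [0, 0, 0], "jaw": -1},
  {"xyz": [5.3, -0.2, 3], "rot": [0, 0, 0], "jaw": -1},
  {"xyz": [5.3, -0.2, 6], "rot": [0, 0, 0], "jaw": -1},
  {"xyz": [5.3, -0.2, 9], "rot": [0, 0, 0], "jaw": -1},
  {"xyz": [5.3, -0.2, 10.5], "rot": [0, 0, 0], "jaw": -1},
])

```text
clock: 11.9
tool_pos: [0.4519, -0.0064, 0.1925]
orientation: [[0.139, 0.99, -0.003], [0.99, -0.139, 0.0], [-0.0, -0.004, -1.0]]
wrist_force: [-0.6, -0.1, 0.2]
finger_gap: 0.998
gripper_force: 0.0
```

Emit:
step_arm([
  {"xyz": [0, 0, 0], "rot": [0, 0, 0], "jaw": -1},
  {"xyz": [0, 0, 0], "rot": [0, 0, 0], "jaw": 1},
  {"xyz": [0, 0, 0], "rot": [0, 0, 0], "jaw": 1},
  {"xyz": [0, 0, 0], "rot": [0, 0, 0], "jaw": 1},
  {"xyz": [0, 0, 0], "rot": [0, 0, 0], "jaw": 1},
])

```text
clock: 12.4
tool_pos: [0.4536, -0.0073, 0.1963]
orientation: [[0.141, 0.99, 0.002], [0.99, -0.141, -0.0], [0.0, 0.002, -1.0]]
wrist_force: [-1.4, -0.5, 0.7]
finger_gap: 0.705
gripper_force: 0.3
```

```bash
python3 -c "
from h import *
s=sensors.get_state();print(s['tool_pos'],s['finger_gap'],s['gripper_force'])
go(.4955,.267,.31,-6.2)"
```

```text
[ 0.45364411 -0.00727822  0.19625626] 0.7046903505271869 0.320679796859622
shift [ 27.74   0.31 -11.37] rot [ 0.002 -0.    -0.033] j [-0.13 -0.05  2.08  0.    1.11  0.01] t 12.4
```

Emit:
step_arm([
  {"xyz": [0, 0, 0], "rot": [0, 0, 0], "jaw": 1},
  {"xyz": [0, 0, 0], "rot": [0, 0, 0], "jaw": 1},
  {"xyz": [0, 0, -2], "rot": [0, 0, 0], "jaw": 1},
  {"xyz": [0, 0, -6], "rot": [0, 0, 0], "jaw": 1},
  {"xyz": [2, 0, -10], "rot": [0, 0, 0], "jaw": 1},
])

```text
clock: 12.9
tool_pos: [0.4551, 0.0116, 0.2955]
orientation: [[0.142, 0.99, -0.003], [0.99, -0.142, -0.001], [-0.001, -0.002, -1.0]]
wrist_force: [1.0, 1.0, -1.2]
finger_gap: 0.691
gripper_force: 25.0
```

Emit:
step_arm([
  {"xyz": [4, 0, -1.3], "rot": [0, 0, 0], "jaw": 1},
  {"xyz": [9, 0, -1.3], "rot": [0, 0, 0], "jaw": 1},
  {"xyz": [13, 0.1, -1.3], "rot": [0, 0, -0.03], "jaw": 1},
  {"xyz": [17, 0.2, -1.3], "rot": [0, 0, -0.03], "jaw": 1},
  {"xyz": [20, 0.3, -1.3], "rot": [0, 0, -0.03], "jaw": 1},
])

```text
clock: 13.4
tool_pos: [0.4869, 0.2124, 0.3082]
orientation: [[0.11, 0.994, 0.0], [0.994, -0.11, 0.0], [0.0, 0.0, -1.0]]
wrist_force: [0.6, 0.0, -1.5]
finger_gap: 0.691
gripper_force: 25.0
```

```bash
python3 -c "
from h import *
s=sensors.get_state();print(s['tool_pos'],s['finger_gap'],s['gripper_force'])
go(.4955,.267,.26,-6.2)"
```

```text
[0.48685971 0.2124411  0.30822876] 0.6912452649361072 24.995796382427216
shift [5.52 0.26 4.83] rot [ 0.    -0.    -0.002] j [0.31 0.01 1.79 0.   1.34 0.42] t 13.4
```

Emit:
step_arm([
  {"xyz": [2, 0.1, 0.5], "rot": [0, 0, 0], "jaw": 1},
  {"xyz": [4, 0.3, 1.5], "rot": [0, 0, 0], "jaw": 1},
  {"xyz": [5.5, 0.3, 3], "rot": [0, 0, 0], "jaw": 1},
  {"xyz": [5.5, 0.3, 4.5], "rot": [0, 0, 0], "jaw": 1},
  {"xyz": [5.5, 0.3, 4.8], "rot": [0, 0, 0], "jaw": 1},
])

```text
clock: 13.9
tool_pos: [0.495, 0.2639, 0.2575]
orientation: [[0.11, 0.994, -0.004], [0.994, -0.11, -0.002], [-0.002, -0.004, -1.0]]
wrist_force: [-0.1, 0.3, -1.6]
finger_gap: 0.688
gripper_force: 25.0
```

Emit:
step_arm([
  {"xyz": [0, 0, 0], "rot": [0, 0, 0], "jaw": 1},
  {"xyz": [0, 0, 0.5], "rot": [0, 0, 0], "jaw": 1},
  {"xyz": [0, 0, 1], "rot": [0, 0, 0], "jaw": 1},
  {"xyz": [0, 0, 1], "rot": [0, 0, 0], "jaw": 1},
  {"xyz": [0, 0, 1], "rot": [0, 0, 0], "jaw": 1},
])

```text
clock: 14.4
tool_pos: [0.4962, 0.2643, 0.2504]
orientation: [[0.111, 0.994, 0.0], [0.994, -0.111, 0.0], [0.0, 0.0, -1.0]]
wrist_force: [-0.1, 0.2, -0.5]
finger_gap: 0.692
gripper_force: 25.0
```

```bash
python3 -c "
from h import *
import pickle
P=camera_params('wrist');im=read_camera('wrist');pickle.dump(P,open('w7.pkl','wb'));cv2.imwrite('w7.png',im)
s=sensors.get_state();print(s['tool_pos'],s['finger_gap'],s['gripper_force'])
cv2.imwrite('pics/w7.png',cv2.resize(im[70:270,100:400],None,fx=8/3,fy=8/3,interpolation=cv2.INTER_CUBIC))
go(.4961,.2674,.232,-6.3)"
```

```text
[0.49620865 0.26438383 0.25051206] 0.6923826117601205 24.996310472488403
shift [ 0.3  -0.04  1.85] rot [ 0.    -0.    -0.001] j [0.4  0.16 1.75 0.   1.23 0.51] t 14.45
```

View pics/w7.png

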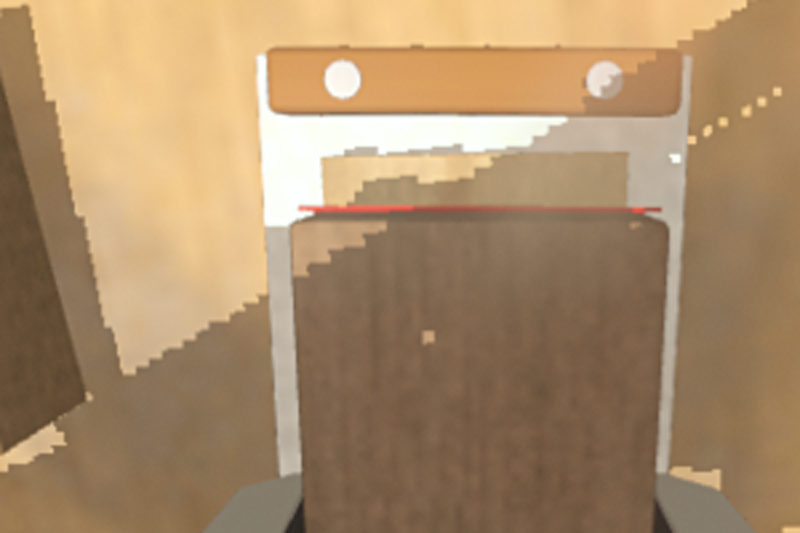

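```bash
python3 -c "
from h import *
import pickle
P=pickle.load(open('w7.pkl','rb'));f=lambda q:np.array(q)*.375+[100,70]
print('board',endc(P,f([(264,115),(687,116)]),.018,.148))
print('ply',endc(P,f([(322,156),(628,152)]),.036,.13))
print('cork',endc(P,f([(298,208),(662,210)]),.0545,.118),endc(P,f([(290,217),(669,219)]),.0825,.118))
"
```

```text
board (array([495.8, 268.5]), np.float64(-6.51), np.float64(98.0))
ply (array([496.7, 268.7]), np.float64(-5.65), np.float64(65.4))
cork (array([496.2, 264.3]), np.float64(-6.68), np.float64(71.5)) (array([496.1, 264.6]), np.float64(-6.67), np.float64(62.8))
```

Emit:
step_arm([
  {"xyz": [0.42, 0, 0.5], "rot": [0, 0, 0], "jaw": 1},
  {"xyz": [0.42, 0, 1], "rot": [0, 0, 0], "jaw": 1},
  {"xyz": [0.42, 0, 1.5], "rot": [0, 0, 0], "jaw": 1},
  {"xyz": [0.42, 0, 1.7], "rot": [0, 0, 0], "jaw": 1},
  {"xyz": [0.42, 0, 1.8], "rot": [0, 0, 0], "jaw": 1},
])

```text
clock: 14.95
tool_pos: [0.4964, 0.2687, 0.2322]
orientation: [[0.111, 0.994, -0.001], [0.994, -0.111, -0.0], [-0.0, -0.001, -1.0]]
wrist_force: [-6.2, -2.2, 9.9]
finger_gap: 0.686
gripper_force: 25.0
```

Emit:
step_arm([
  {"xyz": [0, 0, 0], "rot": [0, 0, 0], "jaw": 1},
  {"xyz": [0, 0, 0], "rot": [0, 0, 0], "jaw": 1},
  {"xyz": [0, 0, 0], "rot": [0, 0, 0], "jaw": -1},
  {"xyz": [0, 0, 0], "rot": [0, 0, 0], "jaw": -1},
  {"xyz": [0, 0, 0], "rot": [0, 0, 0], "jaw": -1},
])

```text
clock: 15.45
tool_pos: [0.4967, 0.2687, 0.2323]
orientation: [[0.111, 0.994, 0.0], [0.994, -0.111, 0.0], [0.0, 0.0, -1.0]]
wrist_force: [-0.4, 0.3, -0.8]
finger_gap: 0.9
gripper_force: 0.0
```

Emit:
step_arm([
  {"xyz": [0, 0, -1], "rot": [0, 0, 0], "jaw": -1},
  {"xyz": [0, 0, -4], "rot": [0, 0, 0], "jaw": -1},
  {"xyz": [0, 0, -8], "rot": [0, 0, 0], "jaw": -1},
  {"xyz": [0, 0, -12], "rot": [0, 0, 0], "jaw": -1},
  {"xyz": [0, 0, -12], "rot": [0, 0, 0], "jaw": -1},
])

```text
clock: 15.95
tool_pos: [0.4984, 0.2695, 0.3606]
orientation: [[0.111, 0.994, 0.011], [0.994, -0.111, 0.005], [0.006, 0.01, -1.0]]
wrist_force: [0.2, 0.7, 1.3]
finger_gap: 0.999
gripper_force: 0.0
```

```bash
python3 -c "
from h import *
go(.37,.265,.35,0)"
```

```text
shift [ -1.87 -12.72   0.91] rot [ 0.011 -0.005 -0.111] j [0.41 0.06 1.65 0.   1.43 0.52] t 15.95
```

Emit:
step_arm([
  {"xyz": [-1.9, -12.7, 0.5], "rot": [0, 0, -0.1], "jaw": -1},
  {"xyz": [-1.9, -12.7, 0.5], "rot": [0, 0, -0.1], "jaw": -1},
  {"xyz": [-1.9, -12.7, 0.5], "rot": [0, 0, -0.1], "jaw": -1},
  {"xyz": [-1.9, -12.7, 0.5], "rot": [0, 0, -0.1], "jaw": -1},
  {"xyz": [-1.9, -12.7, 0.5], "rot": [0, 0, -0.1], "jaw": -1},
])

```text
clock: 16.45
tool_pos: [0.368, 0.264, 0.3477]
orientation: [[0.01, 1.0, 0.001], [1.0, -0.01, 0.001], [0.001, 0.001, -1.0]]
wrist_force: [0.6, -0.1, 0.2]
finger_gap: 0.998
gripper_force: 0.0
```

```bash
python3 -c "
from h import *
import pickle
read_camera('wrist');read_camera('wrist')
P=camera_params('wrist');im=read_camera('wrist');pickle.dump(P,open('w8.pkl','wb'));cv2.imwrite('w8.png',im)
cv2.imwrite('pics/w8.png',cv2.resize(im[:300],(800,429),interpolation=cv2.INTER_CUBIC))
print(sensors.get_state()['tool_pos'])
"
```

```text
[0.36908892 0.26388258 0.34767225]
```

View pics/w8.png

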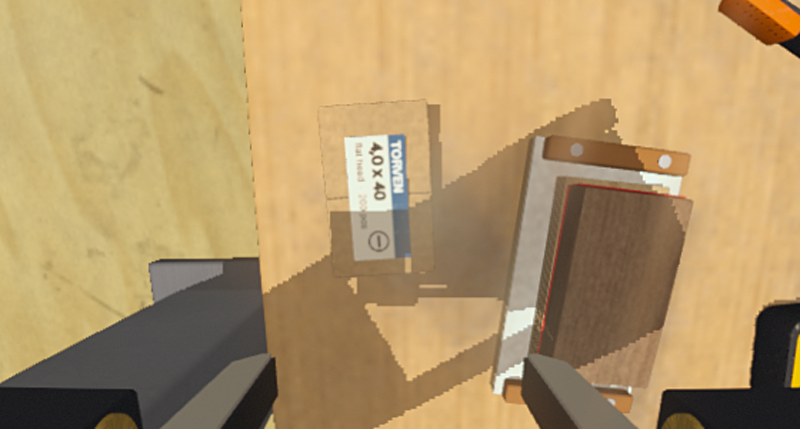

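```bash
python3 -c "
from h import *
import pickle
P=pickle.load(open('w8.pkl','rb'))
v=fit(P,np.array([(319,107),(426,99),(434,271),(333,277)])*.7,.062,.098,.046);print(v)
go(v[0]/1e3,v[1]/1e3,.2,v[2])"
```

```text
[357.71 327.99   2.7    0.76]
shift [ 6.39 -1.22 14.77] rot [ 0.001 -0.    -0.059] j [ 0.51 -0.24  1.95 -0.    1.43  0.52] t 16.6
```

Emit:
step_arm([
  {"xyz": [4, -1, 0], "rot": [0, 0, -0.059], "jaw": -1},
  {"xyz": [6.4, -1.2, 2], "rot": [0, 0, -0.059], "jaw": -1},
  {"xyz": [6.4, -1.2, 6], "rot": [0, 0, -0.059], "jaw": -1},
  {"xyz": [6.4, -1.2, 9], "rot": [0, 0, -0.059], "jaw": -1},
  {"xyz": [6.4, -1.2, 11], "rot": [0, 0, -0.059], "jaw": -1},
])

```text
clock: 17.1
tool_pos: [0.357, 0.3277, 0.2345]
orientation: [[-0.048, 0.999, -0.003], [0.999, 0.048, -0.002], [-0.002, -0.003, -1.0]]
wrist_force: [-0.1, -1.3, 0.0]
finger_gap: 0.999
gripper_force: 0.0
```

Emit:
step_arm([
  {"xyz": [0, 0, 2], "rot": [0, 0, 0], "jaw": -1},
  {"xyz": [0, 0, 3.3], "rot": [0, 0, 0], "jaw": -1},
  {"xyz": [0, 0, 3.7], "rot": [0, 0, 0], "jaw": -1},
  {"xyz": [0, 0, 3.7], "rot": [0, 0, 0], "jaw": 1},
  {"xyz": [0, 0, 3.7], "rot": [0, 0, 0], "jaw": 1},
], newtons=35)

```text
clock: 17.6
tool_pos: [0.3576, 0.3283, 0.2012]
orientation: [[-0.048, 0.999, 0.001], [0.999, 0.048, 0.001], [0.001, 0.001, -1.0]]
wrist_force: [-0.7, 0.2, -0.3]
finger_gap: 0.872
gripper_force: 0.0
```

Emit:
step_arm([
  {"xyz": [0, 0, 0], "rot": [0, 0, 0], "jaw": 1},
  {"xyz": [0, 0, 0], "rot": [0, 0, 0], "jaw": 1},
  {"xyz": [0, 0, 0], "rot": [0, 0, 0], "jaw": 1},
  {"xyz": [0, 0, 0], "rot": [0, 0, 0], "jaw": 1},
  {"xyz": [0, 0, 0], "rot": [0, 0, 0], "jaw": 1},
])

```text
clock: 18.1
tool_pos: [0.3573, 0.3283, 0.2011]
orientation: [[-0.048, 0.999, 0.001], [0.999, 0.048, 0.001], [0.001, 0.001, -1.0]]
wrist_force: [-0.8, -0.9, 5.6]
finger_gap: 0.666
gripper_force: 35.0
```

```bash
python3 -c "
from h import *
s=sensors.get_state();print(s['tool_pos'],s['finger_gap'],s['gripper_force'])
go(.4963,.2685,.34,-6.5)"
```

```text
[0.35734514 0.3282569  0.20107804] 0.6661142964479654 35.001869201660156
shift [ -6.63  13.61 -13.88] rot [ 0.001 -0.001  0.161] j [ 0.64  0.03  1.99 -0.    1.12  0.59] t 18.1
```

Emit:
step_arm([
  {"xyz": [0, 0, -2], "rot": [0, 0, 0], "jaw": 1},
  {"xyz": [0, 0, -6], "rot": [0, 0, 0], "jaw": 1},
  {"xyz": [0, 0, -10], "rot": [0, 0, 0], "jaw": 1},
  {"xyz": [0, 1, -13], "rot": [0, 0, 0.05], "jaw": 1},
  {"xyz": [-2, 4, -13], "rot": [0, 0, 0.1], "jaw": 1},
])

```text
clock: 18.6
tool_pos: [0.3978, 0.312, 0.335]
orientation: [[0.05, 0.999, 0.005], [0.999, -0.05, 0.005], [0.005, 0.005, -1.0]]
wrist_force: [2.0, 0.4, -4.8]
finger_gap: 0.663
gripper_force: 35.0
```

Emit:
step_arm([
  {"xyz": [-2, 3, 0], "rot": [0, 0, 0.03], "jaw": 1},
  {"xyz": [-3.5, 6, 0], "rot": [0, 0, 0.061], "jaw": 1},
  {"xyz": [-4.6, 8, 0], "rot": [0, 0, 0.061], "jaw": 1},
  {"xyz": [-5.5, 9, 0], "rot": [0, 0, 0.061], "jaw": 1},
  {"xyz": [-5.5, 9, 0], "rot": [0, 0, 0.061], "jaw": 1},
])

```text
clock: 19.1
tool_pos: [0.4853, 0.2491, 0.3291]
orientation: [[0.114, 0.993, -0.002], [0.993, -0.114, -0.001], [-0.001, -0.002, -1.0]]
wrist_force: [-0.8, 0.5, -5.5]
finger_gap: 0.668
gripper_force: 35.0
```

```bash
python3 -c "
from h import *
s=sensors.get_state();print(s['tool_pos'],s['finger_gap'],s['gripper_force'],s['wrist_force'])
go(.4963,.2685,.265,-6.5)"
```

```text
[0.48527368 0.24910057 0.32911884] 0.6676367924665663 34.99688744544983 [-0.75890872  0.46463359 -5.51792521]
shift [2.06 0.88 6.41] rot [-0.002  0.001 -0.001] j [ 0.38  0.03  1.73 -0.    1.38  0.5 ] t 19.1
```

Emit:
step_arm([
  {"xyz": [1, 0.4, 1], "rot": [0, 0, 0], "jaw": 1},
  {"xyz": [2.1, 0.9, 2], "rot": [0, 0, 0], "jaw": 1},
  {"xyz": [2.1, 0.9, 3.5], "rot": [0, 0, 0], "jaw": 1},
  {"xyz": [2.1, 0.9, 4.5], "rot": [0, 0, 0], "jaw": 1},
  {"xyz": [2.1, 0.9, 4.5], "rot": [0, 0, 0], "jaw": 1},
])

```text
clock: 19.6
tool_pos: [0.4945, 0.2698, 0.2824]
orientation: [[0.112, 0.994, -0.005], [0.994, -0.112, -0.002], [-0.003, -0.005, -1.0]]
wrist_force: [-0.3, -0.3, -5.1]
finger_gap: 0.665
gripper_force: 35.0
```

```bash
python3 -c "
from h import *
import pickle
read_camera('wrist');read_camera('wrist')
P=camera_params('wrist');im=read_camera('wrist');pickle.dump(P,open('w9.pkl','wb'));cv2.imwrite('w9.png',im)
go(.4964,.2688,.2655,-6.5)"
```

```text
shift [-0.13  0.05  2.01] rot [ 0. -0.  0.] j [ 0.41  0.12  1.72 -0.    1.3   0.52] t 19.75
```

Emit:
step_arm([
  {"xyz": [-0.1, 0.05, 0.6], "rot": [0, 0, 0], "jaw": 1},
  {"xyz": [-0.1, 0.05, 1.2], "rot": [0, 0, 0], "jaw": 1},
  {"xyz": [-0.1, 0.05, 1.7], "rot": [0, 0, 0], "jaw": 1},
  {"xyz": [-0.1, 0.05, 1.9], "rot": [0, 0, 0], "jaw": 1},
  {"xyz": [-0.1, 0.05, 1.95], "rot": [0, 0, 0], "jaw": 1},
])

```text
clock: 20.25
tool_pos: [0.4965, 0.2691, 0.2655]
orientation: [[0.113, 0.994, -0.0], [0.994, -0.113, -0.0], [-0.0, -0.0, -1.0]]
wrist_force: [0.1, -0.3, -4.4]
finger_gap: 0.665
gripper_force: 35.0
```

Emit:
step_arm([
  {"xyz": [0, 0, 0], "rot": [0, 0, 0], "jaw": 1},
  {"xyz": [0, 0, 0], "rot": [0, 0, 0], "jaw": 1},
  {"xyz": [0, 0, 0.05], "rot": [0, 0, 0], "jaw": 1},
  {"xyz": [0, 0, 0.05], "rot": [0, 0, 0], "jaw": 1},
  {"xyz": [0, 0, 0.05], "rot": [0, 0, 0], "jaw": 1},
])

```text
clock: 20.75
tool_pos: [0.4967, 0.2692, 0.2655]
orientation: [[0.113, 0.994, 0.0], [0.994, -0.113, 0.0], [0.0, 0.0, -1.0]]
wrist_force: [0.7, -0.0, -3.7]
finger_gap: 0.666
gripper_force: 35.0
```

Emit:
step_arm([
  {"xyz": [0, 0, 0], "rot": [0, 0, 0], "jaw": -1},
  {"xyz": [0, 0, 0], "rot": [0, 0, 0], "jaw": -1},
  {"xyz": [0, 0, 0], "rot": [0, 0, 0], "jaw": -1},
  {"xyz": [0, 0, 0], "rot": [0, 0, 0], "jaw": -1},
  {"xyz": [0, 0, -2], "rot": [0, 0, 0], "jaw": -1},
], newtons=25)

```text
clock: 21.25
tool_pos: [0.4954, 0.2686, 0.2826]
orientation: [[0.113, 0.994, -0.005], [0.994, -0.113, -0.002], [-0.003, -0.005, -1.0]]
wrist_force: [0.9, -0.8, -0.2]
finger_gap: 0.991
gripper_force: 0.0
```

Emit:
step_arm([
  {"xyz": [0, 0, -4], "rot": [0, 0, 0], "jaw": -1},
  {"xyz": [0, 0, -8], "rot": [0, 0, 0], "jaw": -1},
  {"xyz": [-3, 0, -10], "rot": [0, 0, 0], "jaw": -1},
  {"xyz": [-7, 0, -10], "rot": [0, 0, 0], "jaw": -1},
  {"xyz": [-8, 0, -10], "rot": [0, 0, 0], "jaw": -1},
])

```text
clock: 21.75
tool_pos: [0.4876, 0.1874, 0.3866]
orientation: [[0.114, 0.993, 0.002], [0.993, -0.114, -0.0], [-0.0, 0.002, -1.0]]
wrist_force: [0.1, -0.2, 0.4]
finger_gap: 1.001
gripper_force: 0.0
```

```bash
python3 -c "
from h import *
import pickle
read_camera('wrist');read_camera('wrist')
P=camera_params('wrist');im=read_camera('wrist');pickle.dump(P,open('w10.pkl','wb'));cv2.imwrite('w10.png',im)
a=cv2.resize(im[0:270,150:430],None,fx=2.1,fy=2.1,interpolation=cv2.INTER_CUBIC)
cv2.imwrite('pics/w10.png',a)
print(sensors.get_state()['tool_pos'])
go(.685,-.06,.32,-5)"
```

```text
[0.48754342 0.18944437 0.38510403]
shift [-22.53  22.47   6.5 ] rot [-0.    -0.    -0.027] j [ 0.27 -0.07  1.73  0.    1.48  0.39] t 21.9
```

Emit:
step_arm([
  {"xyz": [-3.4, 3.4, 1], "rot": [0, 0, 0], "jaw": -1},
  {"xyz": [-6.8, 6.8, 2], "rot": [0, 0, 0], "jaw": -1},
  {"xyz": [-10, 10, 3], "rot": [0, 0, 0], "jaw": -1},
  {"xyz": [-13.5, 13.5, 4], "rot": [0, 0, -0.027], "jaw": -1},
  {"xyz": [-17, 17, 5], "rot": [0, 0, -0.027], "jaw": -1},
])

```text
clock: 22.4
tool_pos: [0.638, 0.0023, 0.3341]
orientation: [[0.084, 0.996, -0.001], [0.996, -0.084, 0.001], [0.001, -0.001, -1.0]]
wrist_force: [0.7, 0.7, -0.0]
finger_gap: 0.999
gripper_force: 0.0
```

Emit:
step_arm([
  {"xyz": [-3, 3, 1], "rot": [0, 0, 0], "jaw": -1},
  {"xyz": [-5.5, 5.5, 1.5], "rot": [0, 0, 0], "jaw": -1},
  {"xyz": [-5.5, 5.5, 1.5], "rot": [0, 0, 0], "jaw": -1},
  {"xyz": [-5.5, 5.5, 1.5], "rot": [0, 0, 0], "jaw": -1},
  {"xyz": [-5.5, 5.5, 1.5], "rot": [0, 0, 0], "jaw": -1},
])

```text
clock: 22.9
tool_pos: [0.6867, -0.0555, 0.32]
orientation: [[0.085, 0.996, -0.001], [0.996, -0.085, 0.001], [0.001, -0.001, -1.0]]
wrist_force: [-1.0, 0.2, -0.4]
finger_gap: 0.999
gripper_force: 0.0
```

```bash
python3 -c "
from h import *
import pickle
read_camera('wrist');read_camera('wrist')
P=camera_params('wrist');im=read_camera('wrist');pickle.dump(P,open('w11.pkl','wb'));cv2.imwrite('w11.png',im)
a=cv2.resize(cv2.imread('w10.png')[60:330,180:380],(444,600),interpolation=cv2.INTER_CUBIC)
b=cv2.resize(im[0:270,200:360],(356,600),interpolation=cv2.INTER_CUBIC)
cv2.imwrite('pics/comp.png',np.hstack([a,b]))
print(sensors.get_state()['tool_pos'])
go(.6865,-.0078,.1915,-5)"
```

```text
[ 0.68656626 -0.05568094  0.32106317]
shift [ 4.77 -0.42 12.96] rot [ 0.001 -0.     0.003] j [-0.16  0.41  1.31  0.    1.42 -0.07] t 23.05
```

View pics/comp.png

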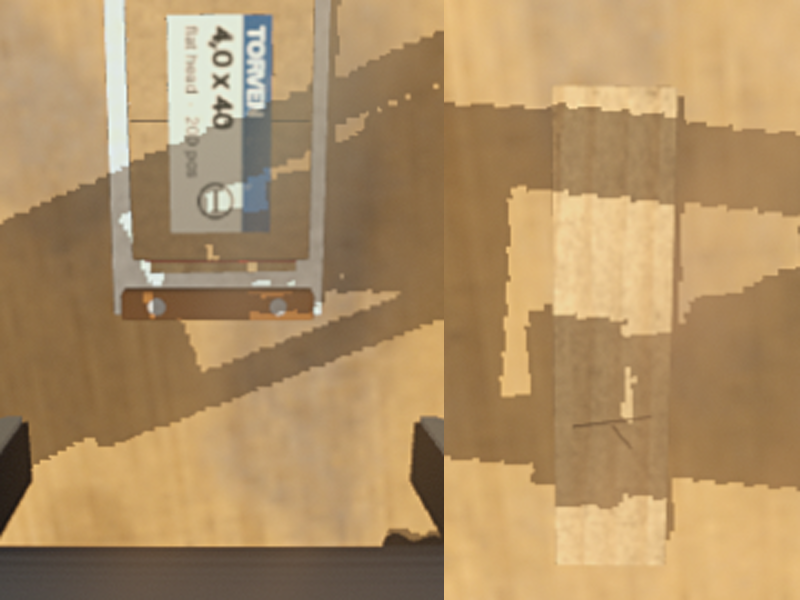

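```bash
python3 -c "
from h import *
import pickle
P=pickle.load(open('w11.pkl','rb'))
q=np.array([(553,86),(676,86),(666,565),(556,565)],float);q[:,0]=(q[:,0]-444)*160/356+200;q[:,1]*=.45
v=fit(P,q,.044,.178,.022);print(v)
go(v[0]/1e3,v[1]/1e3,.192,v[2])"
```

```text
[ 6.877e+02 -7.790e+00 -5.350e+00  4.500e-01]
shift [ 4.78 -0.3  12.91] rot [ 0.001 -0.     0.009] j [-0.16  0.41  1.31  0.    1.42 -0.07] t 23.05
```

Emit:
step_arm([
  {"xyz": [3, -0.2, 0], "rot": [0, 0, 0.008], "jaw": -1},
  {"xyz": [4.8, -0.3, 2], "rot": [0, 0, 0.008], "jaw": -1},
  {"xyz": [4.8, -0.3, 6], "rot": [0, 0, 0.008], "jaw": -1},
  {"xyz": [4.8, -0.3, 9], "rot": [0, 0, 0.008], "jaw": -1},
  {"xyz": [4.8, -0.3, 10], "rot": [0, 0, 0.008], "jaw": -0.5},
])

```text
clock: 23.55
tool_pos: [0.6859, -0.0079, 0.2166]
orientation: [[0.093, 0.996, -0.006], [0.996, -0.093, 0.001], [0.0, -0.006, -1.0]]
wrist_force: [-0.1, -0.2, 0.1]
finger_gap: 0.955
gripper_force: 0.0
```

Emit:
step_arm([
  {"xyz": [0, 0, 1.5], "rot": [0, 0, 0], "jaw": -0.5},
  {"xyz": [0, 0, 2.5], "rot": [0, 0, 0], "jaw": -0.5},
  {"xyz": [0, 0, 2.9], "rot": [0, 0, 0], "jaw": -0.5},
  {"xyz": [0, 0, 2.9], "rot": [0, 0, 0], "jaw": 1},
  {"xyz": [0, 0, 2.9], "rot": [0, 0, 0], "jaw": 1},
])

```text
clock: 24.05
tool_pos: [0.6884, -0.0093, 0.1926]
orientation: [[0.094, 0.996, 0.002], [0.996, -0.094, -0.0], [0.0, 0.002, -1.0]]
wrist_force: [0.2, 0.6, 0.7]
finger_gap: 0.622
gripper_force: 0.0
```

Emit:
step_arm([
  {"xyz": [0, 0, 0], "rot": [0, 0, 0], "jaw": 1},
  {"xyz": [0, 0, 0], "rot": [0, 0, 0], "jaw": 1},
  {"xyz": [0, 0, 0], "rot": [0, 0, 0], "jaw": 1},
  {"xyz": [0, 0, 0], "rot": [0, 0, 0], "jaw": 1},
  {"xyz": [0, 0, 0], "rot": [0, 0, 0], "jaw": 1},
])

```text
clock: 24.55
tool_pos: [0.6883, -0.0092, 0.1924]
orientation: [[0.094, 0.996, 0.001], [0.996, -0.094, -0.0], [-0.0, 0.001, -1.0]]
wrist_force: [-0.8, 0.4, 6.2]
finger_gap: 0.47
gripper_force: 25.0
```

```bash
python3 -c "
from h import *
s=sensors.get_state();print(s['tool_pos'],s['finger_gap'],s['gripper_force'])
go(.4925,-.267,.30,-2.3)"
```

```text
[ 0.68825654 -0.00918384  0.19238635] 0.47026187744792636 25.00222384929657
shift [-27.51 -17.06 -10.78] rot [ 0.001  0.    -0.054] j [-0.09  0.54  1.39 -0.    1.21  0.01] t 24.55
```

Emit:
step_arm([
  {"xyz": [0, 0, -2], "rot": [0, 0, 0], "jaw": 1},
  {"xyz": [0, 0, -6], "rot": [0, 0, 0], "jaw": 1},
  {"xyz": [-1, -1, -10], "rot": [0, 0, 0], "jaw": 1},
  {"xyz": [-4, -3, -13], "rot": [0, 0, 0], "jaw": 1},
  {"xyz": [-8, -5, -15], "rot": [0, 0, 0], "jaw": 1},
])

```text
clock: 25.05
tool_pos: [0.6306, -0.0834, 0.3443]
orientation: [[0.091, 0.996, 0.003], [0.996, -0.091, -0.0], [0.0, 0.003, -1.0]]
wrist_force: [0.4, -0.8, -2.1]
finger_gap: 0.473
gripper_force: 25.0
```

Emit:
step_arm([
  {"xyz": [-4, -2.5, -1], "rot": [0, 0, 0], "jaw": 1},
  {"xyz": [-8, -5, -2], "rot": [0, 0, 0], "jaw": 1},
  {"xyz": [-12, -7.5, -3], "rot": [0, 0, 0], "jaw": 1},
  {"xyz": [-16, -10, -4], "rot": [0, 0, -0.05], "jaw": 1},
  {"xyz": [-20, -12, -5], "rot": [0, 0, -0.05], "jaw": 1},
])

```text
clock: 25.55
tool_pos: [0.4906, -0.273, 0.3915]
orientation: [[0.042, 0.999, -0.0], [0.999, -0.042, 0.0], [0.0, -0.0, -1.0]]
wrist_force: [1.1, 0.1, -1.0]
finger_gap: 0.468
gripper_force: 25.0
```

```bash
python3 -c "
from h import *
s=sensors.get_state();print(s['tool_pos'],s['finger_gap'],s['gripper_force'])
go(.47,-.39,.40,-2.3)"
```

```text
[ 0.49064965 -0.27299075  0.39148014] 0.4678091987978393 24.999995827674866
shift [-11.78  -1.57  -0.85] rot [-0.    -0.    -0.002] j [-0.6   0.03  1.61 -0.    1.49 -0.56] t 25.55
```

Emit:
step_arm([
  {"xyz": [-4, -0.5, -0.5], "rot": [0, 0, 0], "jaw": 1},
  {"xyz": [-8, -1, -0.9], "rot": [0, 0, 0], "jaw": 1},
  {"xyz": [-11, -1.6, -0.9], "rot": [0, 0, 0], "jaw": 1},
  {"xyz": [-11, -1.6, -0.9], "rot": [0, 0, 0], "jaw": 1},
  {"xyz": [-11, -1.6, -0.9], "rot": [0, 0, 0], "jaw": 1},
])

```text
clock: 26.05
tool_pos: [0.4711, -0.3815, 0.3997]
orientation: [[0.046, 0.999, -0.001], [0.999, -0.046, 0.001], [0.001, -0.001, -1.0]]
wrist_force: [0.6, -1.1, -1.4]
finger_gap: 0.472
gripper_force: 25.0
```

```bash
python3 -c "
from h import *
import pickle
read_camera('wrist')
P=camera_params('wrist');im=read_camera('wrist');pickle.dump(P,open('w12.pkl','wb'));cv2.imwrite('w12.png',im)
print(sensors.get_state()['tool_pos'])
go(.493,-.2685,.30,-2.3)"
```

```text
[ 0.47175638 -0.38023467  0.39991733]
shift [11.24  1.64 10.  ] rot [-0.001 -0.001 -0.003] j [-0.76  0.15  1.48  0.    1.52 -0.72] t 26.15
```

Emit:
step_arm([
  {"xyz": [4, 0.8, 2], "rot": [0, 0, 0], "jaw": 1},
  {"xyz": [8, 1.6, 6], "rot": [0, 0, 0], "jaw": 1},
  {"xyz": [11, 1.8, 10], "rot": [0, 0, 0], "jaw": 1},
  {"xyz": [11.5, 1.8, 14], "rot": [0, 0, 0], "jaw": 1},
  {"xyz": [11.5, 1.8, 15], "rot": [0, 0, 0], "jaw": 1},
])

```text
clock: 26.65
tool_pos: [0.4928, -0.2627, 0.2446]
orientation: [[0.04, 0.999, -0.008], [0.999, -0.04, 0.006], [0.005, -0.008, -1.0]]
wrist_force: [-0.6, 1.1, -0.9]
finger_gap: 0.471
gripper_force: 25.0
```

```bash
python3 -c "
from h import *
import pickle
read_camera('wrist')
read_camera('wrist')
P=camera_params('wrist');im=read_camera('wrist');pickle.dump(P,open('w13.pkl','wb'));cv2.imwrite('w13.png',im)
print(sensors.get_state()['tool_pos'],sensors.get_state()['orientation'][:,1])
a=cv2.resize(cv2.imread('w12.png')[0:240,60:260],(500,600),interpolation=cv2.INTER_CUBIC)
b=cv2.resize(im[70:270,190:380],(300,316),interpolation=cv2.INTER_CUBIC)
b=np.vstack([b,cv2.resize(cv2.imread('w12.png'),(300,225)),np.zeros((59,300,3),np.uint8)])
cv2.imwrite('pics/comp2.png',np.hstack([a,b]))
go(.493,-.2685,.2105,-2.3)"
```

```text
[ 0.49490383 -0.26698791  0.25126726] [ 9.99069832e-01 -4.31212208e-02 -1.74610110e-04]
shift [-0.16 -0.18  4.08] rot [-0.     0.    -0.003] j [-0.59  0.16  1.75 -0.    1.24 -0.54] t 26.8
```

View pics/comp2.png

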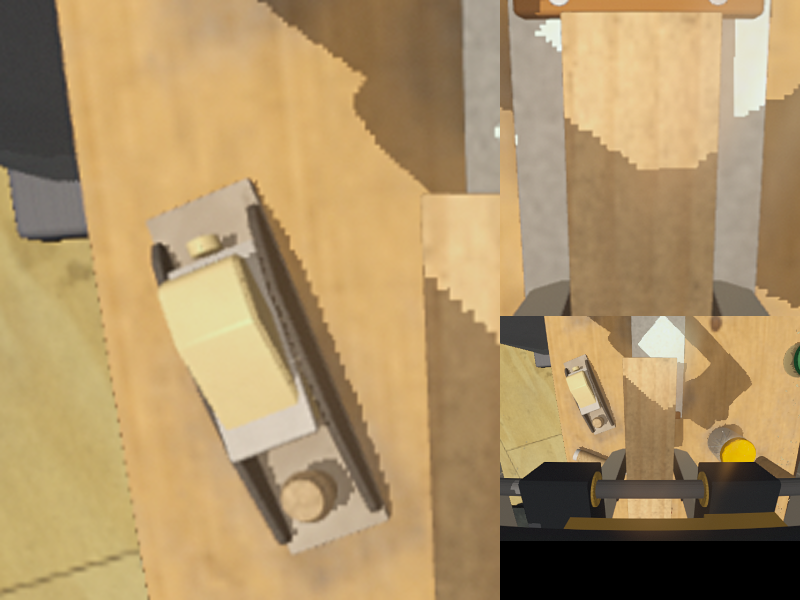

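```bash
python3 -c "
from h import *
import pickle
P=pickle.load(open('w13.pkl','rb'));f=lambda q:(np.array(q)-[500,0])/[300/190,1.58]+[190,70]
print('beech',endc(P,f([(563,12),(722,12.5)]),.081,.178))
print('board',endc(P,f([(511,17),(769,19)]),.018,.196))
# board edge lines
print(ray(P,f([(512,60),(523,270),(767,60),(755,270)]),.018)*1000)
P=pickle.load(open('w12.pkl','rb'))
q=np.array([(148,220),(252,180),(390,518),(292,553)])/2.5+[60,0]
print('plane',fit(P,q,.05,.16,.003),fit(P,q,.05,.16,.006))
"
```

```text
beech (array([ 493.4, -264.2]), np.float64(-2.61), np.float64(42.4))
board (array([ 491.8, -266.4]), np.float64(-2.87), np.float64(98.4))
[[ 446.44189974 -181.89090414   18.        ]
 [ 442.41067879 -267.75681976   18.        ]
 [ 545.20115402 -186.08499768   18.        ]
 [ 541.4700374  -271.78396654   18.        ]]
plane [ 348.73 -329.89   16.81    0.38] [ 349.73 -329.84   16.79    0.69]
```

Emit:
step_arm([
  {"xyz": [-0.2, -0.2, 1.2], "rot": [0, 0, 0], "jaw": 1},
  {"xyz": [-0.2, -0.2, 2.4], "rot": [0, 0, 0], "jaw": 1},
  {"xyz": [-0.2, -0.2, 3.4], "rot": [0, 0, 0], "jaw": 1},
  {"xyz": [-0.2, -0.2, 3.8], "rot": [0, 0, 0], "jaw": 1},
  {"xyz": [-0.2, -0.2, 4.0], "rot": [0, 0, 0], "jaw": 1},
])

```text
clock: 27.3
tool_pos: [0.4921, -0.269, 0.2103]
orientation: [[0.044, 0.999, -0.002], [0.999, -0.044, 0.001], [0.001, -0.002, -1.0]]
wrist_force: [-10.3, 4.5, 20.3]
finger_gap: 0.468
gripper_force: 25.0
```

Emit:
step_arm([
  {"xyz": [0, 0, 0], "rot": [0, 0, 0], "jaw": 1},
  {"xyz": [0, 0, 0.05], "rot": [0, 0, 0], "jaw": 1},
  {"xyz": [0, 0, 0.05], "rot": [0, 0, 0], "jaw": 1},
  {"xyz": [0, 0, 0.05], "rot": [0, 0, 0], "jaw": 1},
  {"xyz": [0, 0, 0.05], "rot": [0, 0, 0], "jaw": -1},
])

```text
clock: 27.8
tool_pos: [0.4926, -0.269, 0.21]
orientation: [[0.044, 0.999, 0.001], [0.999, -0.044, -0.0], [-0.0, 0.001, -1.0]]
wrist_force: [0.3, 0.8, 0.1]
finger_gap: 0.515
gripper_force: 0.0
```

Emit:
step_arm([
  {"xyz": [0, 0, 0], "rot": [0, 0, 0], "jaw": -1},
  {"xyz": [0, 0, 0], "rot": [0, 0, 0], "jaw": -1},
  {"xyz": [0, 0, 0], "rot": [0, 0, 0], "jaw": -1},
  {"xyz": [0, 0, -2], "rot": [0, 0, 0], "jaw": -1},
  {"xyz": [0, 0, -6], "rot": [0, 0, 0], "jaw": -1},
])

```text
clock: 28.3
tool_pos: [0.4909, -0.2679, 0.2666]
orientation: [[0.044, 0.999, -0.006], [0.999, -0.044, 0.004], [0.004, -0.007, -1.0]]
wrist_force: [-0.0, -0.8, -0.4]
finger_gap: 0.937
gripper_force: 0.0
```

```bash
python3 -c "
from h import *
go(.349,-.3299,.29,16.8);go(.42,-.39,.36,0)"
```

```text
shift [ -6.81 -13.92  -2.28] rot [-0.006 -0.005 -0.337] j [-0.59  0.13  1.74 -0.    1.27 -0.55] t 28.3
shift [-12.48  -6.61  -9.35] rot [-0.007 -0.004 -0.044] j [-0.59  0.13  1.74 -0.    1.27 -0.55] t 28.3
```

Emit:
step_arm([
  {"xyz": [0, -1, -2.5], "rot": [0, 0, -0.1], "jaw": -1},
  {"xyz": [-2, -5, -2.5], "rot": [0, 0, -0.2], "jaw": -1},
  {"xyz": [-4, -9, -2.5], "rot": [0, 0, -0.337], "jaw": -1},
  {"xyz": [-6.8, -13.9, -2.5], "rot": [0, 0, -0.337], "jaw": -1},
  {"xyz": [-6.8, -13.9, -2.5], "rot": [0, 0, -0.337], "jaw": -1},
])

```text
clock: 28.8
tool_pos: [0.3471, -0.3323, 0.2948]
orientation: [[-0.286, 0.958, -0.002], [0.958, 0.286, -0.001], [-0.0, -0.002, -1.0]]
wrist_force: [0.3, -0.1, 0.7]
finger_gap: 1.002
gripper_force: 0.0
```

Emit:
step_arm([
  {"xyz": [0, 0, 0], "rot": [0, 0, 0], "jaw": -1},
  {"xyz": [0, 0, 0], "rot": [0, 0, 0], "jaw": -1},
  {"xyz": [0, 0, 0], "rot": [0, 0, 0], "jaw": -1},
  {"xyz": [0, 0, 0], "rot": [0, 0, 0], "jaw": -1},
  {"xyz": [0, 0, 0], "rot": [0, 0, 0], "jaw": -1},
])

```text
clock: 29.3
tool_pos: [0.3514, -0.3303, 0.2948]
orientation: [[-0.29, 0.957, -0.0], [0.957, 0.29, 0.0], [0.0, -0.0, -1.0]]
wrist_force: [-0.2, -1.1, 0.5]
finger_gap: 0.999
gripper_force: 0.0
```

```bash
python3 -c "
from h import *
im=read_camera('wrist');cv2.imwrite('w14.png',im)
print(sensors.get_state()['tool_pos']);go(.349,-.3299,.192,16.8)"
```

```text
[ 0.35122926 -0.33034029  0.29479094]
shift [ 0.1  -0.2  10.28] rot [-0.    -0.     0.001] j [-0.86 -0.11  1.94  0.    1.32 -1.16] t 29.35
```

Emit:
step_arm([
  {"xyz": [0.1, -0.2, 2], "rot": [0, 0, 0], "jaw": -1},
  {"xyz": [0.1, -0.2, 5], "rot": [0, 0, 0], "jaw": -1},
  {"xyz": [0.1, -0.2, 8], "rot": [0, 0, 0], "jaw": -1},
  {"xyz": [0.1, -0.2, 9.5], "rot": [0, 0, 0], "jaw": -1},
  {"xyz": [0.1, -0.2, 10.1], "rot": [0, 0, 0], "jaw": -1},
], newtons=50)

```text
clock: 29.85
tool_pos: [0.348, -0.3294, 0.1918]
orientation: [[-0.289, 0.957, -0.002], [0.957, 0.289, 0.003], [0.003, -0.001, -1.0]]
wrist_force: [-0.9, -0.7, 0.6]
finger_gap: 1.0
gripper_force: 0.0
```

Emit:
step_arm([
  {"xyz": [0, 0, 0.1], "rot": [0, 0, 0], "jaw": -1},
  {"xyz": [0, 0, 0.1], "rot": [0, 0, 0], "jaw": 1},
  {"xyz": [0, 0, 0.1], "rot": [0, 0, 0], "jaw": 1},
  {"xyz": [0, 0, 0.1], "rot": [0, 0, 0], "jaw": 1},
  {"xyz": [0, 0, 0.1], "rot": [0, 0, 0], "jaw": 1},
])

```text
clock: 30.35
tool_pos: [0.3487, -0.3306, 0.1936]
orientation: [[-0.289, 0.957, 0.001], [0.957, 0.289, -0.001], [-0.001, 0.001, -1.0]]
wrist_force: [-0.8, 0.1, -0.1]
finger_gap: 0.705
gripper_force: 0.0
```

Emit:
step_arm([
  {"xyz": [0, 0, 0], "rot": [0, 0, 0], "jaw": 1},
  {"xyz": [0, 0, 0], "rot": [0, 0, 0], "jaw": 1},
  {"xyz": [0, 0, 0], "rot": [0, 0, 0], "jaw": 1},
  {"xyz": [0, 0, 0], "rot": [0, 0, 0], "jaw": 1},
  {"xyz": [0, 0, 0], "rot": [0, 0, 0], "jaw": 1},
])

```text
clock: 30.85
tool_pos: [0.3486, -0.3304, 0.1931]
orientation: [[-0.289, 0.957, 0.0], [0.957, 0.289, -0.0], [-0.0, 0.0, -1.0]]
wrist_force: [1.0, 0.9, 2.4]
finger_gap: 0.534
gripper_force: 50.0
```

```bash
python3 -c "
from h import *
print(sensors.get_state()['tool_pos']);go(.349,-.3299,.192,16.8);go(.4925,-.268,.30,-2.6)"
```

```text
[ 0.34857201 -0.33042183  0.19311852]
shift [0.04 0.06 0.11] rot [ 0.  0. -0.] j [-0.87  0.03  2.01  0.    1.11 -1.16] t 30.85
shift [  1.82  15.59 -10.68] rot [0.    0.    0.338] j [-0.87  0.03  2.01  0.    1.11 -1.16] t 30.85
```

Emit:
step_arm([
  {"xyz": [0, 0, -2], "rot": [0, 0, 0], "jaw": 1},
  {"xyz": [0, 0, -5], "rot": [0, 0, 0], "jaw": 1},
  {"xyz": [0, 0, -9], "rot": [0, 0, 0], "jaw": 1},
  {"xyz": [0, 1, -11], "rot": [0, 0, 0.1], "jaw": 1},
  {"xyz": [0.5, 4, -11], "rot": [0, 0, 0.2], "jaw": 1},
])

```text
clock: 31.35
tool_pos: [0.3851, -0.3156, 0.306]
orientation: [[-0.086, 0.996, 0.002], [0.996, 0.086, -0.004], [-0.004, 0.002, -1.0]]
wrist_force: [-0.2, -1.3, -5.6]
finger_gap: 0.531
gripper_force: 50.0
```

```bash
python3 -c "
from h import *
s=sensors.get_state();print(s['tool_pos'],s['finger_gap'],s['gripper_force'],s['wrist_force'],s['torque'])
go(.4925,-.2675,.30,-2.6)"
```

```text
[ 0.38506794 -0.31558652  0.30603079] 0.5309764843304744 49.983877069316804 [-0.21432195 -1.26252189 -5.59490434] [-0.1377206  -0.20545854 -0.00129935]
shift [ 3.87 11.12  0.61] rot [0.002 0.004 0.132] j [-0.79 -0.08  1.89 -0.    1.33 -0.88] t 31.35
```

Emit:
step_arm([
  {"xyz": [1, 3, 0.5], "rot": [0, 0, 0.066], "jaw": 1},
  {"xyz": [2, 6, 0.5], "rot": [0, 0, 0.132], "jaw": 1},
  {"xyz": [3, 9, 0.5], "rot": [0, 0, 0.132], "jaw": 1},
  {"xyz": [3.9, 11, 0.5], "rot": [0, 0, 0.132], "jaw": 1},
  {"xyz": [3.9, 11, 0.5], "rot": [0, 0, 0.132], "jaw": 1},
])

```text
clock: 31.85
tool_pos: [0.4925, -0.2632, 0.2963]
orientation: [[0.037, 0.999, -0.002], [0.999, -0.037, 0.002], [0.002, -0.002, -1.0]]
wrist_force: [-0.9, -0.2, -6.0]
finger_gap: 0.534
gripper_force: 50.0
```

Emit:
step_arm([
  {"xyz": [0, 0, 0], "rot": [0, 0, 0], "jaw": 1},
  {"xyz": [0, 0, 1], "rot": [0, 0, 0], "jaw": 1},
  {"xyz": [0, 0, 2.5], "rot": [0, 0, 0], "jaw": 1},
  {"xyz": [0, 0, 3.5], "rot": [0, 0, 0], "jaw": 1},
  {"xyz": [0, 0, 3.5], "rot": [0, 0, 0], "jaw": 1},
])

```text
clock: 32.35
tool_pos: [0.4896, -0.2646, 0.2597]
orientation: [[0.04, 0.999, -0.004], [0.999, -0.04, 0.003], [0.003, -0.004, -1.0]]
wrist_force: [-0.7, -0.2, -6.3]
finger_gap: 0.535
gripper_force: 50.0
```

```bash
python3 -c "
from h import *
import pickle
read_camera('wrist');read_camera('wrist')
P=camera_params('wrist');im=read_camera('wrist');pickle.dump(P,open('w15.pkl','wb'));cv2.imwrite('w15.png',im)
s=sensors.get_state();print(s['tool_pos'],s['torque'],s['wrist_force'])
go(.4924,-.2673,.2335,-2.6)
# beech top far edge: rows profile along centre columns, expected pixel of beech end and board sides
t=np.array([[.492+dx+.0045*1,-.267+.089,.040] for dx in(-.022,.0,.022)]);print(proj(P,t).round(1))
g=cv2.cvtColor(im,cv2.COLOR_BGR2HSV)
for r in (70,80,90,100,110,120,130,140): print(r,[tuple(im[r,c]) for c in range(215,345,10)][::2])
"
```

```text
[ 0.49108361 -0.26518371  0.26295982] [-0.0820888  -0.09643728  0.00419095] [-0.05177908 -0.43730997 -5.04488751]
shift [-0.21  0.14  2.95] rot [-0.    -0.     0.006] j [-0.59  0.13  1.75 -0.    1.26 -0.55] t 32.5
[[246.3  98.2]
 [284.1  96.5]
 [322.   95.1]]
70 [(np.uint8(56), np.uint8(89), np.uint8(127)), (np.uint8(217), np.uint8(226), np.uint8(230)), (np.uint8(84), np.uint8(142), np.uint8(199)), (np.uint8(82), np.uint8(143), np.uint8(198)), (np.uint8(86), np.uint8(143), np.uint8(199)), (np.uint8(104), np.uint8(154), np.uint8(201)), (np.uint8(201), np.uint8(213), np.uint8(219))]
80 [(np.uint8(77), np.uint8(134), np.uint8(191)), (np.uint8(78), np.uint8(134), np.uint8(190)), (np.uint8(83), np.uint8(136), np.uint8(190)), (np.uint8(83), np.uint8(137), np.uint8(190)), (np.uint8(88), np.uint8(139), np.uint8(191)), (np.uint8(114), np.uint8(157), np.uint8(196)), (np.uint8(122), np.uint8(164), np.uint8(199))]
90 [(np.uint8(146), np.uint8(161), np.uint8(170)), (np.uint8(229), np.uint8(241), np.uint8(234)), (np.uint8(228), np.uint8(241), np.uint8(234)), (np.uint8(228), np.uint8(242), np.uint8
[... 1112 characters left out ...]
8(163), np.uint8(184), np.uint8(192))]
130 [(np.uint8(152), np.uint8(167), np.uint8(178)), (np.uint8(65), np.uint8(77), np.uint8(85)), (np.uint8(153), np.uint8(181), np.uint8(200)), (np.uint8(151), np.uint8(179), np.uint8(197)), (np.uint8(155), np.uint8(182), np.uint8(200)), (np.uint8(163), np.uint8(188), np.uint8(203)), (np.uint8(160), np.uint8(181), np.uint8(189))]
140 [(np.uint8(143), np.uint8(158), np.uint8(169)), (np.uint8(60), np.uint8(72), np.uint8(81)), (np.uint8(153), np.uint8(180), np.uint8(200)), (np.uint8(154), np.uint8(181), np.uint8(201)), (np.uint8(141), np.uint8(166), np.uint8(182)), (np.uint8(161), np.uint8(187), np.uint8(202)), (np.uint8(157), np.uint8(177), np.uint8(186))]
```

```bash
python3 -c "
import numpy as np,cv2
im=cv2.imread('w15.png').astype(int)
print('cols rows76-112 (B)')
for c in (250,265,285,305,315): print(c,im[76:112,c,0])
print('r100',list(enumerate(im[100,195:370,0],195))[::1][:0],im[100,195:365,0])
print('r115',im[115,195:365,0])
"
```

```text
cols rows76-112 (B)
250 [ 85  85  85  84  80  78  68  57  99 200 238 235 235 234 234 234 233 232
 232 232 234 200 146 130 136 139 138 119 146 160 161 159 160 160 159 159]
265 [ 83  86  85  84  84  76  73  58 104 205 237 235 235 235 233 233 230 228
 228 229 181 138 145 152 153 155 152 107 144 150 152 152 153 153 155 155]
285 [ 85  86  85  85  83  81  73  62 103 203 234 231 228 229 228 228 227 226
 226 227 230 209 162 150 153 155 110 102 153 156 155 153 155 155 155 155]
305 [ 97  98  99  99  97  95  92  83 106 194 230 225 222 222 223 223 226 227
 228 229 231 233 177 141 139 139 120 125 163 167 166 167 167 167 167 167]
315 [108 110 112 114 114 113 109 107 120 191 226 223 221 220 220 218 217 217
 216 218 219 185 154 157 159 141 135 144 168 171 171 169 169 169 170 170]
r100 [] [ 74  75  76  77  76  77  75  76  76  75  92 136 151 147 146 148 149 148
 148 150 150 151 152 152 154 154 155 157 156 156 155 153 151 149 145 157
 232 236 235 235 234 232 234 231 229 229 229 228 228 229 233 231 144 132
 135 136 131 104 105 109 114 114 116 126 156 156 154 152 151 153 153 150
 145 143 141 139 135 134 
[... 369 characters left out ...]
128]
r115 [ 78  76  80  78  77  76  76  75  73  71  72 112 147 153 151 151 149 149
 148 151 151 150 150 149 149 150 150 150 150 151 151 151 121 153 158 156
 154 154 155 155 155 155 157 159 159 158 158 159 160 160 159 159 158 158
 159 160 161 161 161 160 160 159 158 159 158 157 156 156 154 154 153 154
 153 153 152 152 154 153 154 153 154 153 154 153 155 156 155 154 154 155
 156 156 156 156 157 157 158 157 158 157 160 159 161 162 162 162 163 165
 165 166 166 167 167 168 168 168 168 169 169 168 169 168 167 166 165 164
 165 163 165 165 165 167 167 165 153 160 164 164 164 160 164 210 219 217
 217 217 216 215 215 214 216 217 218 221 223 222 223 223 222 222 222 222
 225 206 129 127 127 126 125 123]
```

```bash
python3 -c "
from h import *
import pickle
P=pickle.load(open('w15.pkl','rb'))
m=lambda q,z:(ray(P,q,z)*1000).round(1)[:,:2].tolist()
print('board sides',m([(205.5,100),(357,100),(206,115),(356.5,115)],.018))
print('stop base',m([(250,84.3),(315,84.3)],.018))
print('beech',m([(247,97.4),(324,98),(285,97.6)],.040))
print('plane',m([(227,115),(329,115),(336,115)],.0745),m([(250,103),(285,102.7),(315,101.5)],.0745))
"
```

```text
board sides [[446.0, -176.1], [543.9, -179.9], [445.5, -185.5], [543.7, -189.3]]
stop base [[475.3, -167.8], [516.8, -169.4]]
beech [[474.9, -177.6], [519.6, -179.7], [497.0, -178.6]]
plane [[467.8, -188.3], [517.5, -190.3], [520.9, -190.4]] [[479.3, -183.2], [496.3, -183.7], [510.8, -183.7]]
```

```bash
python3 -c "
from h import *
import pickle
P=pickle.load(open('w15.pkl','rb'))
im=cv2.imread('w15.png').astype(int)
for r in range(106,240,12): print(r,'L',im[r,214:244,0],'R',im[r,318:346,0])
"
```

```text
106 L [148 147 147 147 150 151 151 151 154 154 154 153 151 138 149 152 152 153
 153 154 153 153 154 154 154 155 156 155 157 158] R [171 171 171 171 171 171 171 172 171 171 171 157 161 164 165 166 165 162
 172 214 220 219 218 217 216 216 216 215]
118 L [150 153 151 151 149 150 149 150 151 152 152 153 153 135 153 155 155 154
 155 155 157 157 158 158 159 159 159 160 159 160] R [165 161 160 159 160 162 164 164 164 165 165 157 162 164 164 164 163 166
 210 221 219 221 220 219 218 216 215 216]
130 L [152 152 153 152 150 149 149 148 149 148 150 149 125  81  80  80  82  83
  84  82  69  65  74 102 118 163 161 160 160 158] R [164 165 150 127 123 128 129 129 129 130 128 127 128 150 160 160 160 160
 161 159 162 207 218 217 218 218 219 219]
142 L [144 143 141 142 145 147 147 150 150 151 149 102  62  64  67  66  66  66
  67  63  62  56  61  82 101 100  98  98 112 137] R [163 160 138 112 114 119 122 124 122 123 125 124 121 119 145 158 158 157
 157 158 157 158 157 157 156 154 153 153]
154 L [147 150 150 150 151 152 153 154 155 157 151  71  61  65  66  65  67  66
  65  60  61  54  54  70  99  99  96 
[... 1151 characters left out ...]
0 149 146 115  61  58  60  60  60  62  61
  58  54  54  75  97 102 102 101 101 100 102 103] R [106  95  92  94  87  68  55  60  62  62  63  66  63  63  60  83 131 150
 149 148 147 147 147 148 147 146 148 146]
226 L [146 146 145 144 142 143 142 144 145 148 140  76  53  57  61  59  61  63
  60  55  57  72  94 101 101 100 101  99 102 104] R [102  95  92  94  84  63  56  61  59  62  61  64  63  59  63 118 152 151
 148 147 145 143 141 141 140 142 142 141]
238 L [146 144 143 142 142 142 144 145 147 147 150 138  63  51  56  57  59  60
  59  55  54  66  90 100 101 100 101 101  99 101] R [102  93  91  93  84  62  55  58  59  62  61  63  63  59  84 129 148 145
 142 140 139 139 140 139 140 142 142 142]
```

```bash
cat > rect.py <<'E'
from h import *
import pickle
from scipy.ndimage import map_coordinates
P=dict(pickle.load(open('w15.pkl','rb')))
Rc=np.array([[2.259e-5,.99999947,-1.02951e-3],[-.965969093,-2.4447e-4,-.258657403],[-.258657517,1.00032e-3,.965968575]])
R=np.array([[-.29,.957,0],[.957,.29,0],[0,0,-1.]]);R/=np.linalg.norm(R,axis=0)
p=np.array([.35123,-.33034,.29479])
c=p+R@[.07067681,.00089929,.01984615];P['R']=Rc@R.T;P['t']=-P['R']@c
im=cv2.imread('w14.png')
for z in(.018,.040):
    for y in(-.19,-.21,-.23,-.25,-.27,-.29,-.31):
        x=np.arange(.435,.556,.001);q=proj(P,np.c_[x,np.full(len(x),y),np.full(len(x),z)])
        v=map_coordinates(im[:,:,0].astype(float),[q[:,1],q[:,0]],order=1,cval=-1)
        d=np.abs(np.diff(v));k=[i for i in range(1,len(d)-1) if d[i]>12 and d[i]>=d[i-1] and d[i]>=d[i+1]]
        print(z,y,'px',q[0].round(),q[-1].round(),[(round(x[i]*1000+.5),int(v[i-2]),int(v[min(i+3,len(v)-1)])) for i in k if i>1])
E
python3 rect.py
```

```text
0.018 -0.19 px [442.  73.] [576. 126.] [(446, 51, 131), (476, 121, 67), (493, 69, 133), (536, 126, -1), (538, 144, -1)]
0.018 -0.21 px [431. 100.] [566. 150.] [(438, 95, 48), (446, 49, 130), (476, 125, 71), (508, 74, 130), (536, 122, 211), (546, 201, 101), (550, 102, -1)]
0.018 -0.23 px [421. 126.] [555. 173.] [(438, 93, 64), (446, 79, 202), (458, 205, 126), (475, 124, 72), (522, 74, 111), (534, 126, 214), (546, 207, 97)]
0.018 -0.25 px [412. 151.] [544. 196.] [(444, 54, 130), (474, 128, 69), (534, 76, 204), (544, 204, 96)]
0.018 -0.27 px [402. 176.] [533. 219.] [(444, 51, 125), (473, 122, 63), (532, 75, 127), (538, 126, 206), (544, 206, 93)]
0.018 -0.29 px [393. 200.] [522. 240.] [(442, 53, 126), (472, 122, 58), (532, 74, 131), (538, 128, 212), (542, 197, 99)]
0.018 -0.31 px [384. 223.] [512. 262.] [(442, 51, 127), (471, 128, 57), (484, 66, 80), (514, 75, 68), (516, 72, 74), (528, 77, 112), (532, 97, 201), (542, 204, 102)]
0.04 -0.19 px [457.  68.] [601. 126.] [(462, 125, 142), (464, 186, 69), (474, 69, 114), (476, 67, 118), (518, 126, -1)]
0.04 -0.21 px [446.  97.] [589. 152.] [(464, 129, 70), (489, 77, 127), (518, 120, 203), (528, 213, -1)]
0.04 -0.23 px [435. 126.] [577. 178.] [(444, 206, 129), (462, 124, 73), (504, 79, 121), (518, 128, 215), (526, 209, 94), (540, 104, -1)]
0.04 -0.25 px [424. 154.] [565. 202.] [(462, 126, 71), (516, 75, 204), (526, 205, 97), (550, 102, -1)]
0.04 -0.27 px [413. 180.] [553. 226.] [(460, 122, 63), (516, 76, 126), (522, 130, 176), (526, 195, 91)]
0.04 -0.29 px [403. 206.] [541. 250.] [(460, 124, 58), (514, 74, 126), (518, 124, 207), (524, 209, 101)]
0.04 -0.31 px [393. 231.] [529. 272.] [(458, 126, 53), (506, 64, 116), (514, 119, 203), (524, 202, 95), (552, 104, 29)]
```

Emit:
step_arm([
  {"xyz": [-0.33, 0.18, 0.8], "rot": [0, 0, 0.006], "jaw": 1},
  {"xyz": [-0.33, 0.18, 1.6], "rot": [0, 0, 0.006], "jaw": 1},
  {"xyz": [-0.33, 0.18, 2.2], "rot": [0, 0, 0.006], "jaw": 1},
  {"xyz": [-0.33, 0.18, 2.5], "rot": [0, 0, 0.006], "jaw": 1},
  {"xyz": [-0.33, 0.18, 2.6], "rot": [0, 0, 0.006], "jaw": 1},
])

```text
clock: 33.0
tool_pos: [0.4926, -0.2681, 0.2361]
orientation: [[0.045, 0.999, -0.001], [0.999, -0.045, 0.001], [0.001, -0.001, -1.0]]
wrist_force: [0.4, 0.7, -6.6]
finger_gap: 0.529
gripper_force: 50.0
```

Emit:
step_arm([
  {"xyz": [0, 0, 0], "rot": [0, 0, 0], "jaw": 1},
  {"xyz": [0, 0, 0], "rot": [0, 0, 0], "jaw": 1},
  {"xyz": [0, 0, 0], "rot": [0, 0, 0], "jaw": 1},
  {"xyz": [0, 0, 0], "rot": [0, 0, 0], "jaw": 1},
  {"xyz": [0, 0, 0], "rot": [0, 0, 0], "jaw": 1},
])

```text
clock: 33.5
tool_pos: [0.4929, -0.2684, 0.2371]
orientation: [[0.045, 0.999, 0.0], [0.999, -0.045, -0.0], [-0.0, 0.0, -1.0]]
wrist_force: [0.7, 0.8, -5.8]
finger_gap: 0.534
gripper_force: 50.0
```

```bash
python3 -c "
from h import *
s=sensors.get_state();print(s['tool_pos'],s['torque'],s['wrist_force'])
go(.4928,-.2685,.2332,-2.6)"
```

```text
[ 0.49291309 -0.26837038  0.23711306] [-0.07128203 -0.07872104 -0.00308773] [ 0.67149407  0.82846183 -5.78737036]
shift [-0.01 -0.01  0.39] rot [0. 0. 0.] j [-0.59  0.17  1.76  0.    1.21 -0.54] t 33.5
```

Emit:
step_arm([
  {"xyz": [0, 0, 0.15], "rot": [0, 0, 0], "jaw": 1},
  {"xyz": [0, 0, 0.25], "rot": [0, 0, 0], "jaw": 1},
  {"xyz": [0, 0, 0.35], "rot": [0, 0, 0], "jaw": 1},
  {"xyz": [0, 0, 0.4], "rot": [0, 0, 0], "jaw": 1},
  {"xyz": [0, 0, 0.4], "rot": [0, 0, 0], "jaw": 1},
])

```text
clock: 34.0
tool_pos: [0.4929, -0.2684, 0.2332]
orientation: [[0.045, 0.999, -0.0], [0.999, -0.045, 0.0], [0.0, -0.0, -1.0]]
wrist_force: [-2.2, 1.9, -1.7]
finger_gap: 0.535
gripper_force: 50.0
```

Emit:
step_arm([
  {"xyz": [0, 0, 0], "rot": [0, 0, 0], "jaw": 1},
  {"xyz": [0, 0, 0], "rot": [0, 0, 0], "jaw": 1},
  {"xyz": [0, 0, 0], "rot": [0, 0, 0], "jaw": -1},
  {"xyz": [0, 0, 0], "rot": [0, 0, 0], "jaw": -1},
  {"xyz": [0, 0, 0], "rot": [0, 0, 0], "jaw": -1},
], newtons=5)

```text
clock: 34.5
tool_pos: [0.4932, -0.2686, 0.2334]
orientation: [[0.045, 0.999, 0.001], [0.999, -0.045, -0.001], [-0.001, 0.001, -1.0]]
wrist_force: [-0.2, -0.9, 0.2]
finger_gap: 0.746
gripper_force: 0.0
```

Emit:
step_arm([
  {"xyz": [0, 0, 0], "rot": [0, 0, 0], "jaw": -1},
  {"xyz": [0, 0, 0], "rot": [0, 0, 0], "jaw": -1},
  {"xyz": [0, 0, -2], "rot": [0, 0, 0], "jaw": -1},
  {"xyz": [0, 0, -6], "rot": [0, 0, 0], "jaw": -1},
  {"xyz": [0, 0, -10], "rot": [0, 0, 0], "jaw": -1},
])

```text
clock: 35.0
tool_pos: [0.4924, -0.2681, 0.3331]
orientation: [[0.045, 0.999, -0.002], [0.999, -0.045, 0.001], [0.001, -0.002, -1.0]]
wrist_force: [0.1, -1.1, 0.6]
finger_gap: 1.0
gripper_force: 0.0
```

Emit:
step_arm([
  {"xyz": [-3, 0, -4], "rot": [0, 0, 0], "jaw": -1},
  {"xyz": [-6, 0, -8], "rot": [0, 0, 0], "jaw": -1},
  {"xyz": [-6, 0, -8], "rot": [0, 0, 0], "jaw": -1},
  {"xyz": [-6, 0, -8], "rot": [0, 0, 0], "jaw": -1},
  {"xyz": [-6, 0, -8], "rot": [0, 0, 0], "jaw": -1},
])

```text
clock: 35.5
tool_pos: [0.4899, -0.3277, 0.4112]
orientation: [[0.045, 0.999, -0.002], [0.999, -0.045, 0.002], [0.002, -0.002, -1.0]]
wrist_force: [0.9, 0.3, 0.5]
finger_gap: 1.0
gripper_force: 0.0
```

```bash
cat > chk.py <<'E'
from h import *
from scipy.ndimage import map_coordinates
read_camera('wrist');read_camera('wrist')
P=camera_params('wrist');im=read_camera('wrist');cv2.imwrite('w16.png',im)
print(sensors.get_state()['tool_pos'])
def scan(z,a,b):
    a=np.array(a);b=np.array(b);n=int(np.linalg.norm(b-a)*1000);s=np.linspace(0,1,n+1)[:,None]
    X=np.c_[a+s*(b-a),np.full(n+1,z)];q=proj(P,X)
    v=map_coordinates(im[:,:,0].astype(float),[q[:,1],q[:,0]],order=1,cval=-1)
    d=np.abs(np.diff(v));return [((X[i,:2]*1000).round().astype(int).tolist(),int(v[i-2]),int(v[i+3])) for i in range(2,n-2) if d[i]>12 and d[i]>=d[i-1] and d[i]>=d[i+1]]
for y in(-.19,-.23,-.27,-.31): print('board z18',y,scan(.018,(.43,y),(.56,y)))
for y in(-.2,-.23,-.26,-.29): print('cheek z68',y,scan(.068,(.44,y),(.55,y)))
for dx in(-.01,0,.01):
    u=np.array([.0454,1.]);c=np.array([.4925+dx,-.2675])
    print('len z40',scan(.040,c+u*.07,c+u*.12)); print('   z18',scan(.018,c+u*.08,c+u*.125));print('   -end z40',scan(.04,c-u*.07,c-u*.12))
E
python3 chk.py
```

```text
[ 0.49001842 -0.32738655  0.41094901]
board z18 -0.19 [([445, -190], 54, 127), ([525, -190], 123, 197), ([544, -190], 191, 104)]
board z18 -0.23 [([443, -230], 90, 197), ([446, -230], 177, 125), ([465, -230], 127, 54), ([471, -230], 51, 84), ([489, -230], 93, 145), ([513, -230], 141, 96), ([516, -230], 119, 75), ([522, -230], 82, 128), ([528, -230], 124, 182), ([543, -230], 184, 102)]
board z18 -0.27 [([441, -270], 102, 196), ([463, -270], 195, 50), ([469, -270], 54, 80), ([515, -270], 88, 76), ([521, -270], 76, 121), ([541, -270], 117, 76)]
board z18 -0.31 [([440, -310], 85, 197), ([462, -310], 202, 58), ([468, -310], 60, 84), ([508, -310], 90, 126), ([513, -310], 126, 72), ([519, -310], 72, 118), ([540, -310], 118, 70)]
cheek z68 -0.2 [([451, -200], 56, 125), ([521, -200], 125, 198), ([537, -200], 190, 105)]
cheek z68 -0.23 [([450, -230], 87, 121), ([469, -230], 126, 52), ([474, -230], 52, 86), ([485, -230], 86, 138), ([513, -230], 123, 78), ([518, -230], 78, 127), ([524, -230], 125, 181), ([536, -230], 184, 104)]
cheek z68 -0.26 [([449, -260], 99, 195), ([468, -260], 201, 53), ([4
[... 252 characters left out ...]
114, 130), ([487, -177], 141, 89), ([487, -174], 130, 38)]
   z18 [([487, -175], 113, 194), ([487, -172], 165, 104), ([487, -168], 133, 39)]
   -end z40 [([479, -340], 96, 139), ([479, -355], 121, 181), ([478, -359], 185, 67), ([478, -376], 76, 103)]
len z40 [([496, -180], 121, 201), ([497, -175], 201, 41)]
   z18 [([497, -175], 121, 201), ([497, -168], 203, 47), ([497, -166], 121, 58)]
   -end z40 [([489, -340], 87, 134), ([489, -356], 116, 124), ([488, -359], 160, 68), ([488, -376], 76, 105)]
len z40 [([506, -181], 114, 203), ([507, -175], 203, 45)]
   z18 [([507, -176], 115, 202), ([507, -170], 202, 42)]
   -end z40 [([499, -356], 108, 133), ([498, -360], 152, 62), ([498, -376], 69, 101)]
```

```bash
python3 -c "
from bench import bot
print(bot.job_done())"
```

```text
the job is handed in; nothing more can be done
None
```

Both glue-ups are in place and the job is handed in after about 36 s: ply, cork and carton on the short board, beech strip and upright plane on the long one. In the wrist images the ply, beech and plane lie within about 2 mm of their board centres and the carton looks straight; the finished stacks had no final full picture check.

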